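# Spread a retaining ring onto a conveyor wheel's axle stub

### The arm

A 6-joint arm with a two-finger parallel gripper is mounted at the origin on the work surface. World frame = base frame: x ahead of the robot, y to its left, z up, the work surface at z = 0. Lengths are in m, angles in rad, forces in N, time in s.
With the tool pointing down it reaches from about 0.375 to 0.9 m from the base axis. Payload 3.1 kg.
Tool frame: the origin (TCP) lies midway between the tips of the shut fingers; the grasp point (between the pads) lies 19 mm behind it; z points along the fingers, y is the line along which they close (so a half turn about z gives the same grasp; the last joint's range is limited). The gripper opens to 85 mm and grips with 20 to 120 N. Pads are 22 mm wide; open, the fingers measure 114 mm over their backs; the gripper's body (76 mm by 85 mm) begins 54 mm behind the grasp point. The pads swing forward as they close: fully open they stand 13 mm farther back than shut.
Start: joints at [-1.442, 0.527, 1.433, -0, 1.181, -0.178], TCP at [0.189, -0.596, 0.231] pointing down, gripper open.
Joint ranges: [-3.08, 3.08], [-0.75, 2.2], [0.22, 2.44], [-1.43, 4.57], [0, 2.65], [-2.85, 2.85]. Speed limits (rad/s): [2.79, 2.79, 3.14, 3.14, 3.14, 3.14].

### API

Orientations are given as a unit quaternion [x, y, z, w].
In Python, from plant import env gives the robot as it stands.
- The arm moves only by the shell command python3 -m pendant 'ROWS' [FORCE]. ROWS is JSON, a list of rows, each a list of 3 entries, a list of its own where there are three numbers: the shift along the tool's x, y, z in m, then the turn, a rotation vector about the tool's x, y, z in degrees, then the finger opening in m, from 0 to 0.0854. A call has 1 to 10 rows; each row is the pose to reach, as a shift and turn from the pose commanded when the call began, along the tool's axes at that moment; what a row does not reach only later rows make up. A row lasts 1/10 s, in which the tool goes at most 50 mm and 8.59 degrees, less where a joint would pass 70% of its speed; a pose out of reach is approached as far as the arm can. A call with a gripper value outside its range is refused whole. The fingers move at their own pace and stop on an object; FORCE is the grip in N (left out, the last holds). Time passes only in rows, so rows that repeat a pose let the fingers close. It gives the time, the measured TCP pose, the force, the opening and the grip force at its end, in the units of the state.
- env.read_state(): the state, without advancing time (a new reading comes with each control period).
- env.camera(name): name is "scene" or "top" or "wrist"; returns a dict with "frame" (480x640x3 uint8, red, green, blue), "camera_matrix" (3x3 intrinsics, pixels), "world_from_camera" (4x4, takes a point from camera to world coordinates); the wrist camera has in their place "hand_eye" (4x4, takes a point from camera to tool coordinates, whose origin is the TCP and whose axes are the flange's). Camera axes: x right, y down, z forward; pixel columns grow to the right and rows downward; lengths in m; the calibration is good to about 2 mm. A picture is of the moment at which its call begins: read the wrist's pose just before it. There is no depth.
- env.close_job(): hands the job in; it is judged then, once.
The state is a dict: "time": time; "joint_pos": joint angles; "qvel": joint speeds; "joint_efforts": joint torques, N m; "ee_pos": TCP position; "orientation": TCP orientation; "force": force on the tool from outside, world axes, zero at the start; "moment": the same for the moment, N m; "opening": opening from 0.0 (shut) to 1.0 (fully open); "gripper_force": force on a finger pad.
Only numpy, scipy, OpenCV 4.12 (cv2) and the standard library are available. Lean on these libraries where they do the work, as an engineer would, in place of code of your own. Each camera call takes 0.05 s, during which the arm holds its last target. There are 200 camera calls.

### The job

Take the ring pliers off their rest, put their two tips down between the ears of the dark retaining ring on the blue stand and squeeze the handles so that the ring spreads and stays on the tips. Lift the spread ring with the pliers alone (do not touch it with the fingers), and slide it level over the top of the steel axle stub of the clamped wheel, without forcing it, down to the copper-coloured groove. Finish while holding it there: pliers still squeezed, ring still spread, level with the groove, centred round the stub and hanging from the pliers alone, the pliers clear of the wheel, with the other things on the bench left where they are.

Things in the scene. Friction and masses are not known exactly. Their poses are not given: they have to be found in the camera images.
- pliers: reverse-action ring pliers, red handles, 175 g, lying level on a grey rest: squeezing the handles spreads the tips. Origin on the pivot axis at the underside of jaws and handles (30 mm above the bench as they lie); x from pivot to tips, y to the left handle, z up. Jaws 9 mm high; handles 14 mm high (z 0 to 14 mm), 9 mm thick, 20 to 115 mm behind the pivot; balance point 50 mm behind it
- pliers_grip (a point): grip the handles across here, from above: 45 mm behind the pivot, between the handles, at mid-height (7 mm above the origin). There they are 58 mm wide at rest (an 18 mm pad meets them at 64 mm), flaring rearwards 0.27 rad each, and 34 mm wide, parallel, at their stop. They move from about 10 N a finger, reach the stop at 14 N, with the ring at 20 N, and may creep 5 mm forward in the grip
- pliers_tips (a point): point between the two pins at rest, 64 mm ahead of the pivot, 6 mm below the jaws' underside. Pins: round, 6 mm thick, pointing down 14 mm below the jaws, with a foot 8.4 mm wide and 2 mm thick at the end; the ring goes between jaw and foot. Pin centres at rest 6 mm left and right of the middle; at the stop 23 mm left and right, 60 mm ahead of the pivot
- pliers_left (a joint): opening angle of the left arm of the pliers: 0 at rest, 0.27 rad squeezed to the stop (the right arm moves alike)
- ring: dark steel retaining ring, 4 mm thick, 38 mm inside and 46 mm outside diameter, 34 g, lying flat on the blue stand. Origin at the centre of its underside; x points to its closed back, z up; the gap is on the -x side, open over 130 degrees. An ear at each end has a V-notch that opens towards the middle. While spreading, the ring is drawn about 8 mm towards the pliers
- ring_mid (a point): point of the ring, at mid-thickness and 3 mm from its centre towards the gap: the middle of the largest round shaft that the spread ring lets through (it clears the stub by nearly 2 mm all round when the pliers are at their stop)
- ring_left (a joint): opening angle of the ring's left arm, 0 relaxed; about 0.25 rad with the pliers at their stop, where each pin pushes with 5 N (it must exceed 0.15 to pass over the stub)
- ring_right (a joint): the same for the right arm
- ring_stand: fixed blue block on which the ring lies, its top 40 mm above the bench, with a low white locating stud 12 mm wide and 4 mm high; origin under the ring's place; x as the ring's x. The block spans x from -4 to +26 mm and y from -27 to +27 mm, so that the ears overhang free; a foot plate 6 mm high spans x from -20 to 30 mm
- pliers_rest: fixed grey rest of the pliers: foot plate 6 mm high, 60 mm wide, and two props 30 mm high, one 26 mm wide under the pivot, one 98 mm wide under the handles' ends (107 mm behind the pivot); origin on the bench below the pliers' tips, x as the pliers' x
- wheel_jig: fixed aluminium jig plate 100 x 100 x 18 mm with a black rubber wheel clamped flat on it (84 mm wide, top 40 mm above the bench), a white hub (52 mm wide, top at 50 mm) and a steel axle stub 40 mm thick standing upright in the middle, its top 95 mm above the bench with a 7 mm high tapered nose 32 mm wide at the top. Origin under the axle, on the bench
- axle_groove (a point): middle of the copper-coloured groove in the axle stub (6 mm high, 35 mm core), on the axle's axis, 64 mm above the bench
- axle_top (a point): centre of the top of the axle stub, 95 mm above the bench
- spare_wheel: loose spare wheel lying on the bench, black, 72 mm wide, 23 mm high; bystander, origin under its centre
- spacer: loose brass spacer, 30 mm wide and high; bystander, origin under its centre
- grease_jar: loose small jar with yellow cap, 52 mm wide, 50 mm high; bystander, origin under its centre
- screwdriver: loose blue screwdriver lying on the bench; bystander
- tape_roll: loose brown tape roll lying flat, 90 mm wide, 25 mm high; bystander, origin under its centre
- parts_bin: loose blue parts bin 110 x 150 x 45 mm; bystander, origin under its centre
- ring_left_notch (a point): where the left pin's centre seats in the left ear's V-notch, relaxed: 25 mm on the -x side of the ring's origin, 12 mm to the left, at mid-thickness (the right ear mirrors it). Between the ear mouths 20 mm are free: the resting pins, put in at the same 25 mm, have about 3 mm of room each way

How it is judged:
By the outcome, as a careful person would: the job done as asked, in the order asked, and still so for the second after the job is handed in, while the arm keeps its last pose, push and grip.
It also fails if it takes over 51 s, if anything falls off the work surface, if the arm or the gripper's body presses on something with over 40 N, if the wrist force passes 120 N, or if a joint passes its speed limit or range.

## Working session

There is one attempt and no reset: what is moved stays moved. The work goes in short steps, Python scripts to look and compute and a shell command to move; the robot and the scene stay as the last step left them, time stands still between calls to the robot, and variables do not carry over. Pictures are saved under pics/ and viewed, at most 10 in all, crops included, and the job is handed in when it is done.

```bash
ls; mkdir -p pics; cat > h.py <<'E'
import numpy as np, cv2
from plant import env
from scipy.spatial.transform import Rotation as R
def cam(n):
    s=env.read_state(); c=env.camera(n); K=np.array(c["camera_matrix"])
    if n=="wrist":
        T=np.eye(4); T[:3,:3]=R.from_quat(s["orientation"]).as_matrix(); T[:3,3]=s["ee_pos"]; T=T@np.array(c["hand_eye"])
    else: T=np.array(c["world_from_camera"])
    return c["frame"],K,T
def ray(K,T,p,z):
    p=np.atleast_2d(p).astype(float)
    d=np.c_[(p-K[:2,2])/K[[0,1],[0,1]],np.ones(len(p))]@T[:3,:3].T
    return T[:3,3]+d*((z-T[2,3])/d[:,2])[:,None]
def proj(K,T,X):
    X=np.atleast_2d(X); c=(X-T[:3,3])@T[:3,:3]; c=c@K.T; return c[:,:2]/c[:,2:]
def save(n,f): cv2.imwrite(f"pics/{n}.png",f[:,:,::-1])
E
python3 - <<'E'
from h import *
for n in ("top","scene","wrist"):
    f,K,T=cam(n); np.savez(f"{n}0.npz",f=f,K=K,T=T); print(n,K[0],T.round(3).tolist())
    save(n+"0",f)
print(env.read_state())
E
```

```text
pics
top [481.1981254    0.         321.11302064] [[-0.043, -0.975, 0.216, 0.344], [-0.999, 0.043, -0.008, 0.034], [-0.001, -0.216, -0.976, 1.428], [0.0, 0.0, 0.0, 1.0]]
scene [546.27930198   0.         320.61115344] [[0.769, 0.388, -0.508, 1.28], [0.639, -0.495, 0.589, -0.739], [-0.023, -0.777, -0.629, 0.88], [0.0, 0.0, 0.0, 1.0]]
wrist [352.2225865    0.         315.95860421] [[0.303, -0.901, -0.311, 0.27], [-0.953, -0.287, -0.096, -0.57], [-0.003, 0.326, -0.945, 0.373], [0.0, 0.0, 0.0, 1.0]]
{'time': 0.15, 'joint_pos': array([-1.44150422e+00,  5.28297690e-01,  1.43360389e+00, -2.00892539e-05,
        1.18142028e+00, -1.78550063e-01]), 'qvel': array([ 0.00085014, -0.00307678, -0.00373917,  0.00090206, -0.00074191,
       -0.00062943]), 'joint_efforts': array([ 9.94632210e-04, -4.42744374e+01, -1.78275490e+01, -2.15759560e-04,
        5.61022040e-03,  1.95600336e-06]), 'ee_pos': array([ 0.18929721, -0.59506268,  0.23053204]), 'orientation': array([ 9.88176563e-01,  1.53317748e-01,  1.20054999e-05, -8.64569353e-04]), 'force': array([ 0.81066301, -0.46349987,  0.08927936]), 'moment': array([-0.01594752,  0.00683027,  0.00327651]), 'gripper_force': 0.0, 'opening': 1.0006834392228487}
```

View pics/top0.png

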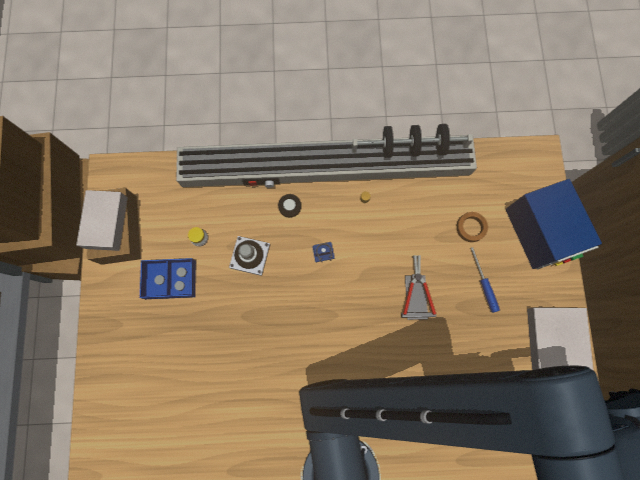

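View pics/scene0.png

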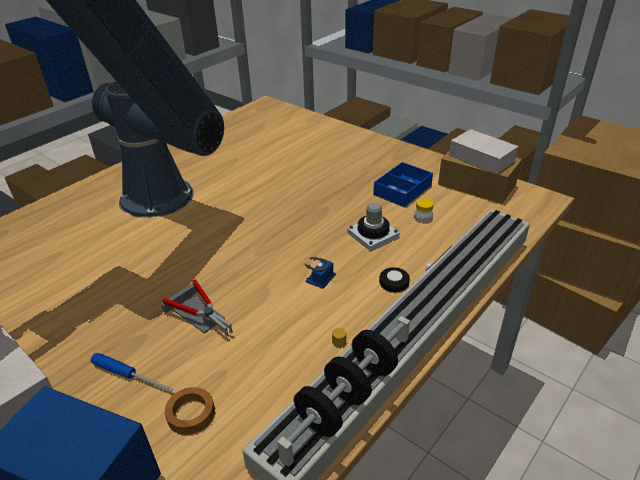

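The top view shows the pliers at about (418,290) with tips up at (416,258), the blue stand at (323,252) and the jig at (250,255). The scene view agrees. Next I'll get rough positions from these.

```bash
python3 - <<'E'
from h import *
for n in ("top","scene"):
    d=np.load(n+"0.npz"); f,K,T=d["f"],d["K"],d["T"]
    hsv=cv2.cvtColor(f,cv2.COLOR_RGB2HSV)
    red=(((hsv[...,0]<8)|(hsv[...,0]>172))&(hsv[...,1]>150)&(hsv[...,2]>90)).astype(np.uint8)
    nn,l,st,ce=cv2.connectedComponentsWithStats(red)
    for i in range(1,nn):
        if st[i,4]>20: print(n,"red",st[i],ce[i].round(1),ray(K,T,ce[i],.038).round(4))
    blue=((hsv[...,0]>100)&(hsv[...,0]<125)&(hsv[...,1]>130)&(hsv[...,2]>50)).astype(np.uint8)
    nn,l,st,ce=cv2.connectedComponentsWithStats(blue)
    for i in range(1,nn):
        if 60<st[i,4]<800: print(n,"blue",st[i],ce[i].round(1),ray(K,T,ce[i],.03).round(4))
    for p,z in ({"top":[((247,252),.095),((416,258),.035)],"scene":[((375,207),.095),((323,268),.04)]}[n]): print(p,ray(K,T,p,z).round(4))
E
```

```text
top red [403 283  10  31  88] [407.8 298.2] [[ 0.4677 -0.2193  0.038 ]]
top red [423 283  13  31 100] [429.  298.2] [[ 0.465  -0.2803  0.038 ]]
top blue [483 279  16  33 188] [490.5 295.6] [[ 0.4655 -0.4608  0.03  ]]
(247, 252) [[0.6121 0.2337 0.095 ]]
(416, 258) [[ 0.5844 -0.2535  0.035 ]]
scene red [193 280  18  24 104] [201.5 291.3] [[ 0.4669 -0.217   0.038 ]]
scene red [162 298  36  15 123] [179.7 304.9] [[ 0.4631 -0.277   0.038 ]]
scene blue [346   0  53  15 365] [370.   6.] [[-0.6246  1.9616  0.03  ]]
scene blue [  5  17  67  24 778] [39.  27.1] [[-1.8355  0.6255  0.03  ]]
scene blue [346  16  25  35 327] [359.1  36.1] [[-0.3544  1.4936  0.03  ]]
scene blue [401 126  46  22 542] [424.  136.5] [[0.4586 0.7639 0.03  ]]
scene blue [306 261  30  27 241] [319.5 276.7] [[ 0.6409 -0.0041  0.03  ]]
scene blue [ 91 353  44  25 522] [112.1 364.9] [[ 0.4856 -0.4685  0.03  ]]
(375, 207) [[0.6277 0.2361 0.095 ]]
(323, 268) [[0.6346 0.0167 0.04  ]]
```

View pics/wrist0.png

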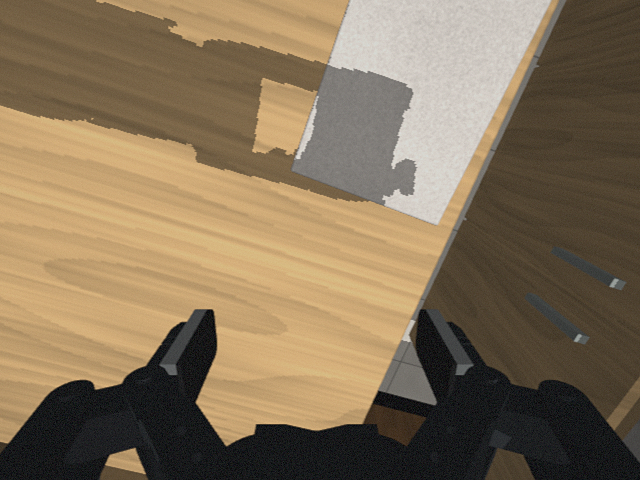

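The wrist view is clear of objects, with tool +x upward in the image. Next I'll move above the pliers.

```bash
python3 -m pendant '[[[0.372,-0.244,0],[0,0,19.5],0.085],[[0.372,-0.244,0],[0,0,19.5],0.085],[[0.372,-0.244,0],[0,0,19.5],0.085],[[0.372,-0.244,0],[0,0,19.5],0.085],[[0.372,-0.244,0],[0,0,19.5],0.085],[[0.372,-0.244,0],[0,0,19.5],0.085],[[0.372,-0.244,0],[0,0,19.5],0.085],[[0.372,-0.244,0],[0,0,19.5],0.085],[[0.372,-0.244,0],[0,0,19.5],0.085],[[0.372,-0.244,0],[0,0,19.5],0.085]]'
python3 -m pendant '[[[0,0,0],[0,0,0],0.085],[[0,0,0],[0,0,0],0.085],[[0,0,0],[0,0,0],0.085]]'
cat >> h.py <<'E'
def redpose(f,K,T,z):
    hsv=cv2.cvtColor(f,cv2.COLOR_RGB2HSV)
    red=(((hsv[...,0]<8)|(hsv[...,0]>172))&(hsv[...,1]>140)&(hsv[...,2]>60)).astype(np.uint8)
    nn,l,st,ce=cv2.connectedComponentsWithStats(red)
    ids=sorted(range(1,nn),key=lambda i:-st[i,4])[:2]; out=[]
    for i in ids:
        r=cv2.minAreaRect(np.argwhere(l==i)[:,::-1].astype(np.float32)); P=ray(K,T,cv2.boxPoints(r),z)
        e=[(P[j]+P[(j+1)%4])/2 for j in range(4)]
        L=[np.linalg.norm(e[0]-e[2]),np.linalg.norm(e[1]-e[3])]; a,b=(e[0],e[2]) if L[0]>L[1] else (e[1],e[3])
        print("red",st[i],r[0],"ends",a.round(4),b.round(4),"size",np.round(L,4)); out.append((a,b))
    return out
E
python3 - <<'E'
from h import *
f,K,T=cam("wrist"); np.savez("w1.npz",f=f,K=K,T=T); save("w1",f)
print(env.read_state()["ee_pos"]); redpose(f,K,T,.044)
E
```

```text
time: 1.15
ee_pos: [0.4723, -0.2456, 0.2312]
orientation: [1.0, -0.013, 0.0, -0.001]
force: [0.0, -0.1, 0.5]
opening: 0.994
gripper_force: 0.0
time: 1.45
ee_pos: [0.4692, -0.2516, 0.2312]
orientation: [1.0, -0.017, -0.0, 0.0]
force: [0.1, 0.1, 0.2]
opening: 0.992
gripper_force: 0.0
[ 0.46918641 -0.25162182  0.23124352]
red [267 162  31  92 811] (282.3614196777344, 207.72669982910156) ends [ 0.5163 -0.2335  0.044 ] [ 0.4272 -0.2045  0.044 ] size [0.0087 0.0937]
red [329 162  30  93 811] (343.5588684082031, 208.23529052734375) ends [ 0.5148 -0.2682  0.044 ] [ 0.4236 -0.2894  0.044 ] size [0.0936 0.0088]
```

View pics/w1.png

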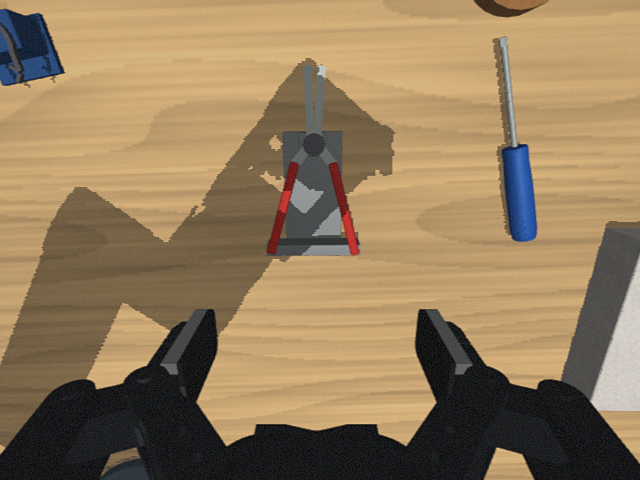

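The wrist view shows the pliers clearly: pivot at (314,145), tips at (314,68), stand at upper left (30,50). Handle length and flare match the given sizes (94 mm, 0.271 rad). Next I'll compute the shift.

```bash
cat >> h.py <<'E'
def rel(P,yaw):
    "shift (tool axes) from current TCP to world P, and turn about tool z (deg) to put tool x at world yaw"
    s=env.read_state(); M=R.from_quat(s["orientation"]).as_matrix()
    y0=np.arctan2(M[1,0],M[0,0]); print("tcp",s["ee_pos"].round(4),"yaw",round(y0,4),"tilt",M[2].round(4))
    print("shift",(M.T@(np.array(P)-s["ee_pos"])).round(4),"turn",round(np.degrees(y0-yaw),2))
E
python3 - <<'E'
from h import *
d=np.load("w1.npz"); print("pivot px",ray(d["K"],d["T"],[(314,145)],.044).round(4), ray(d["K"],d["T"],[(314,68)],.035).round(4))
rel([.4905,-.2498,.013],-.043)
E
```

```text
pivot px [[ 0.5309 -0.2521  0.044 ]] [[ 0.5951 -0.2544  0.035 ]]
tcp [ 0.4692 -0.2516  0.2312] yaw -0.0349 tilt [-3.e-04  0.e+00 -1.e+00]
shift [ 0.0213 -0.0026  0.2182] turn 0.46
```

```bash
python3 -m pendant '[[[0.0195,-0.0026,0.05],[0,0,0.5],0.085],[[0.0195,-0.0026,0.1],[0,0,0.5],0.085],[[0.0195,-0.0026,0.14],[0,0,0.5],0.085],[[0.0195,-0.0026,0.18],[0,0,0.5],0.085],[[0.0195,-0.0026,0.2],[0,0,0.5],0.085],[[0.0195,-0.0026,0.218],[0,0,0.5],0.085],[[0.0195,-0.0026,0.218],[0,0,0.5],0.085],[[0.0195,-0.0026,0.218],[0,0,0.5],0.085]]'
python3 -m pendant '[[[0,0,0],[0,0,0],0.075],[[0,0,0],[0,0,0],0.07],[[0,0,0],[0,0,0],0.066],[[0,0,0],[0,0,0],0.064],[[0,0,0],[0,0,0],0.063],[[0,0,0],[0,0,0],0.062],[[0,0,0],[0,0,0],0.062],[[0,0,0],[0,0,0],0.062]]' 20
python3 - <<'E'
from h import *
f,K,T=cam("wrist"); save("w2",f); np.savez("w2.npz",f=f,K=K,T=T)
s=env.read_state(); print(s["opening"]*85.4,s["gripper_force"],s["force"],s["ee_pos"])
E
```

```text
time: 2.3
ee_pos: [0.4892, -0.2493, 0.0133]
orientation: [1.0, -0.021, -0.0, -0.0]
force: [-0.8, 0.6, 0.5]
opening: 0.997
gripper_force: 0.0
time: 3.1
ee_pos: [0.4901, -0.2491, 0.0145]
orientation: [1.0, -0.02, 0.001, 0.001]
force: [-1.6, -1.4, 7.9]
opening: 0.727
gripper_force: 13.7
62.316058784361374 13.731356654316187 [-1.60808531 -1.9125953   7.35559756] [ 0.49009918 -0.24907063  0.01444574]
```

View pics/w2.png

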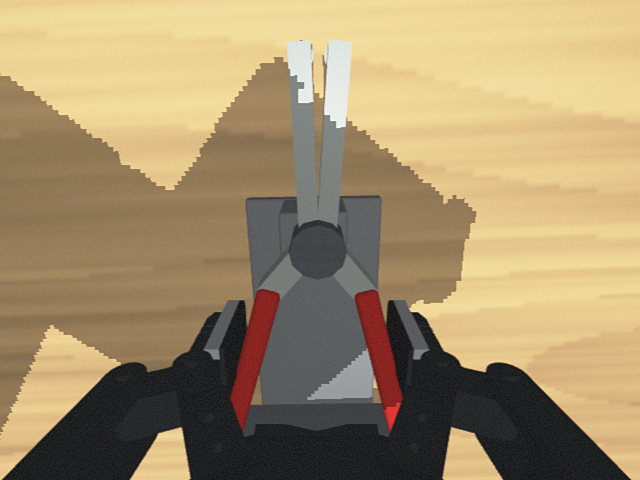

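The pliers sit centred between the pads, handles just touched (62.3 mm, 13.7 N), and the jaw ends at (300,41) and (340,41) are still at rest. Next I'll lift and move to a spot where the ring is in view.

```bash
python3 -m pendant '[[[0,0,-0.01],[0,0,0],0.062],[[0,0,-0.03],[0,0,0],0.062],[[0,0,-0.06],[0,0,0],0.062],[[0.005,-0.01,-0.095],[0,0,0],0.062],[[0.015,-0.03,-0.13],[0,0,0],0.062],[[0.025,-0.06,-0.16],[0,0,0],0.062],[[0.04,-0.095,-0.18],[0,0,0],0.062],[[0.052,-0.13,-0.187],[0,0,0],0.062],[[0.06,-0.155,-0.187],[0,0,0],0.062],[[0.064,-0.163,-0.187],[0,0,0],0.062]]'
python3 -m pendant '[[[0,0,0],[0,0,0],0.062],[[0,0,0],[0,0,0],0.062],[[0,0,0],[0,0,0],0.062],[[0,0,0],[0,0,0],0.062]]'
python3 - <<'E'
from h import *
f,K,T=cam("wrist"); save("w3",f); np.savez("w3.npz",f=f,K=K,T=T)
s=env.read_state(); print(s["opening"]*85.4,s["gripper_force"],s["ee_pos"],s["orientation"])
hsv=cv2.cvtColor(f,cv2.COLOR_RGB2HSV)
b=((hsv[...,0]>100)&(hsv[...,0]<125)&(hsv[...,1]>130)&(hsv[...,2]>50)).astype(np.uint8)
n,l,st,ce=cv2.connectedComponentsWithStats(b)
for i in range(1,n):
    if st[i,4]>100: print(st[i],ray(K,T,ce[i],.03).round(3))
E
```

```text
time: 4.15
ee_pos: [0.5599, -0.085, 0.2007]
orientation: [1.0, -0.019, -0.0, -0.001]
force: [-0.9, 0.1, -2.1]
opening: 0.729
gripper_force: 10.5
time: 4.55
ee_pos: [0.5598, -0.0893, 0.2]
orientation: [1.0, -0.022, -0.0, -0.0]
force: [0.3, -0.2, -2.1]
opening: 0.733
gripper_force: 10.5
61.6278989326872 10.455208662897348 [ 0.55988693 -0.08924777  0.2001045 ] [ 9.99769869e-01 -2.14510010e-02 -2.52773376e-04 -8.37104597e-06]
[ 146  114   88   57 1509] [[0.632 0.003 0.03 ]]
[ 161  131   47   49 1421] [[0.619 0.023 0.03 ]]
```

View pics/w3.png

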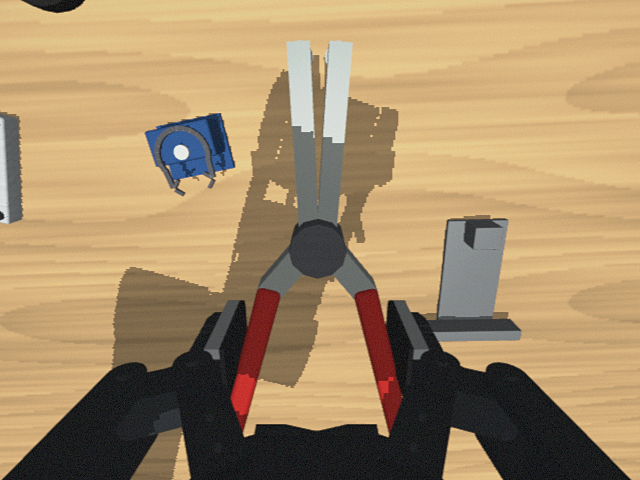

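The wrist view shows the stand at (188,148), stud at (181,152), ring ears around (180,190) and (212,185), and the pliers level in hand. Now I'll measure the ring.

```bash
python3 - <<'E'
from h import *
from scipy.optimize import least_squares
d=np.load("w3.npz"); f,K,T=d["f"],d["K"],d["T"]
hsv=cv2.cvtColor(f,cv2.COLOR_RGB2HSV); roi=np.zeros(f.shape[:2],bool); roi[105:200,135:245]=1
w=(hsv[...,2]>190)&(hsv[...,1]<60)&roi
stud=np.argwhere(w)[:,::-1].mean(0); S=ray(K,T,stud,.044); print("stud",stud,S.round(4),w.sum())
g=(hsv[...,1]<110)&(hsv[...,2]<130)&roi
P=np.argwhere(g)[:,::-1]; X=ray(K,T,P,.044)[:,:2]
r=np.linalg.norm(X-S[0,:2],axis=1); m=(r>.015)&(r<.026)
q=least_squares(lambda c:np.linalg.norm(X[m]-c[:2],axis=1)-c[2],[*S[0,:2],.021],loss="soft_l1",f_scale=.001).x
print("circle",q.round(4),m.sum(),P[m].min(0),P[m].max(0))
E_=X[(r>.026)&(r<.045)]; print("far",np.c_[P[(r>.026)&(r<.045)],(E_-q[:2])*1000].round(1)[::4].tolist())
b=(hsv[...,0]>100)&(hsv[...,0]<125)&(hsv[...,1]>130)&roi; print("blue V hist",np.histogram(hsv[...,2][b],8))
tmp=f[105:205,130:250]; save("crop3",cv2.resize(tmp,None,fx=6,fy=6,interpolation=cv2.INTER_CUBIC))
print("piv",np.linalg.inv(T)[:3].round(3).tolist())
E
```

```text
stud [180.64204545 152.02840909] [[0.6227 0.0196 0.044 ]] 176
circle [0.6204 0.0183 0.0214] 779 [150 120] [211 182]
far [[215.0, 113.0, 31.3, -31.2], [212.0, 114.0, 30.7, -28.7], [201.0, 116.0, 29.5, -19.7], [199.0, 117.0, 28.8, -18.0], [196.0, 118.0, 28.2, -15.5], [189.0, 119.0, 27.7, -9.8], [223.0, 122.0, 24.2, -36.7], [223.0, 126.0, 21.2, -36.3], [224.0, 129.0, 18.9, -36.8], [152.0, 130.0, 20.6, 21.5], [225.0, 131.0, 17.3, -37.4], [145.0, 133.0, 18.5, 27.6], [226.0, 136.0, 13.4, -37.7], [227.0, 138.0, 11.8, -38.3], [228.0, 142.0, 8.6, -38.8], [229.0, 146.0, 5.4, -39.2], [230.0, 149.0, 3.0, -39.7], [231.0, 153.0, -0.2, -40.1], [232.0, 158.0, -4.3, -40.5], [234.0, 162.0, -7.6, -41.8], [212.0, 165.0, -9.3, -23.1], [234.0, 166.0, -10.9, -41.4], [213.0, 167.0, -10.9, -23.7], [212.0, 168.0, -11.7, -22.8], [211.0, 169.0, -12.5, -21.8], [225.0, 169.0, -13.0, -33.5], [211.0, 170.0, -13.3, -21.7], [209.0, 171.0, -14.1, -19.9], [213.0, 171.0, -14.2, -23.2], [210.0, 172.0, -15.0, -20.6], [214.0, 172.0, -15.1, -24.0], [210.0, 173.0, -15.8, -20.5], [214.0, 173.0, -15.9, -23.9], [209.0, 174.0, -
[... 802 characters left out ...]
10.8], [209.0, 186.0, -26.7, -18.1], [171.0, 187.0, -26.2, 14.4], [175.0, 187.0, -26.3, 11.0], [210.0, 187.0, -27.6, -18.8], [177.0, 188.0, -27.2, 9.4], [179.0, 189.0, -28.2, 7.9], [178.0, 190.0, -29.0, 8.9], [175.0, 191.0, -29.7, 11.6], [179.0, 191.0, -29.9, 8.2], [176.0, 192.0, -30.6, 10.9], [180.0, 192.0, -30.8, 7.5], [184.0, 192.0, -30.9, 4.0], [181.0, 193.0, -31.7, 6.7], [180.0, 194.0, -32.5, 7.7], [182.0, 195.0, -33.4, 6.2]]
blue V hist (array([ 217,  107,  302,   73,  118,  264,  327, 1528]), array([ 53.   ,  66.625,  80.25 ,  93.875, 107.5  , 121.125, 134.75 ,
       148.375, 162.   ]))
piv [[-0.043, -0.999, -0.0, -0.065], [-0.944, 0.04, 0.327, 0.501], [-0.327, 0.015, -0.945, 0.535]]
```

View pics/crop3.png

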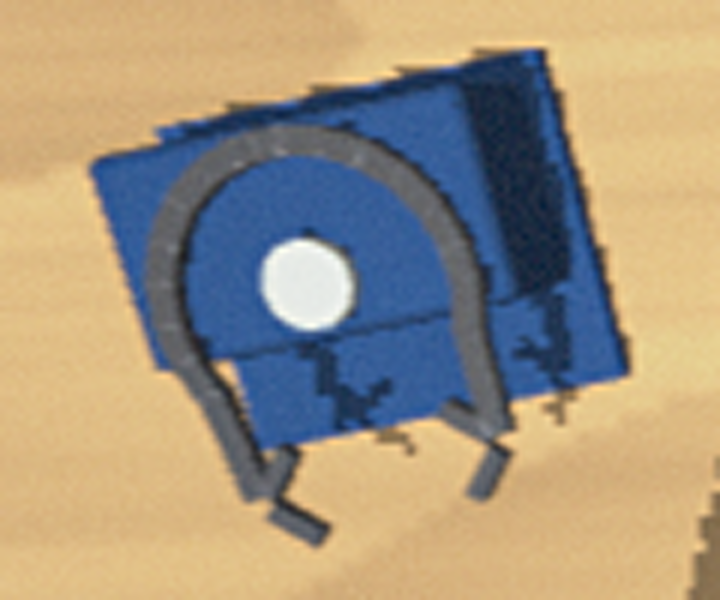

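The crop shows the ring with V-vertices at about (270,495) and (495,440), and the block front edge from (160,368) to (520,295). Next I'll turn those into a ring pose, and get the tip position in the tool frame from the same camera.

```bash
python3 - <<'E'
from h import *
from scipy.optimize import least_squares
d=np.load("w3.npz"); f,K,T=d["f"],d["K"],d["T"]
c=lambda *p: np.array(p)/6.+[130,105]-.42
V=ray(K,T,c((270,495),(495,440)),.044); B=ray(K,T,c((160,368),(520,295)),.04); L=ray(K,T,c((95,163),(160,370)),.04)
ang=lambda a,b: np.arctan2((b-a)[1],(b-a)[0])
print("ears",V.round(4),np.linalg.norm(V[0]-V[1]),"mid",V.mean(0).round(4),"axis yaw",ang(V[0],V[1])+np.pi/2, "block",ang(B[0],B[1])+np.pi/2, ang(L[1],L[0]),np.linalg.norm(L[1]-L[0]))
M=ray(K,T,c((292,455),(325,540),(448,405),(483,497)),.044); print("mouth",M.round(4),M.mean(0).round(4))
S=ray(K,T,[(180.64,152.03)],.044)[0]
hsv=cv2.cvtColor(f,cv2.COLOR_RGB2HSV)
g=(hsv[...,1]<95)&(hsv[...,2]<135); P=np.argwhere(g)[:,::-1]; P=P[(P[:,0]>140)&(P[:,0]<225)&(P[:,1]>118)&(P[:,1]<172)]; X=ray(K,T,P,.044)[:,:2]
u=np.array([np.cos(.205),np.sin(.205)]); r=np.linalg.norm(X-S[:2],axis=1); m=((X-S[:2])@u>-.002)&(r<.025)&(r>.015)
q=least_squares(lambda c:np.linalg.norm(X[m]-c[:2],axis=1)-c[2],[*S[:2],.021],loss="soft_l1",f_scale=.001).x
print("circle",q.round(4),m.sum(),"stud",S.round(4))
# tips/pivot in the image at pliers top: find jaw end rows
j=f[30:60,280:360].astype(int).sum(2); bright=j>540
for row in range(0,30,3): 
    cc=np.where(bright[row])[0]+280; print(row+30,cc.min() if len(cc) else None,cc.max() if len(cc) else None,len(cc))
E
```

```text
ears [[ 0.594   0.0296  0.044 ]
 [ 0.6004 -0.0034  0.044 ]] 0.033637069478159504 mid [0.5972 0.0131 0.044 ] axis yaw 0.19098979552316298 block 0.14897524747772595 0.12518988525999647 0.028372789729495692
mouth [[ 5.995e-01  2.550e-02  4.400e-02]
 [ 5.872e-01  2.290e-02  4.400e-02]
 [ 6.055e-01  2.500e-03  4.400e-02]
 [ 5.924e-01 -6.000e-04  4.400e-02]] [0.5962 0.0126 0.044 ]
circle [0.6209 0.0184 0.021 ] 493 stud [0.6227 0.0196 0.044 ]
30 None None 0
33 327 357 11
36 294 331 5
39 None None 0
42 286 359 51
45 286 356 49
48 280 359 65
51 280 359 75
54 280 359 75
57 281 359 65
```

```bash
python3 - <<'E'
from h import *
s3=np.load("w2.npz"); K,T=s3["K"],s3["T"]
tcp=np.array([.4901,-.24907,.01444]); yaw=-.041; u=np.array([np.cos(yaw),np.sin(yaw)]); v=np.array([-u[1],u[0]])
for nm,px,zs in (("jawendL",(299,41),(.039,)),("jawendR",(340,41),(.039,)),("jaw mid",(319.5,41),(.039,)),("knob",(318,249),(.039,.042,.045,.048)),("handleL front",(268,291),(.044,)),("handleR front",(366,291),(.044,))):
  for z in zs:
    p=ray(K,T,[px],z)[0,:2]-tcp[:2]; print(nm,z,(np.array([p@u,p@v])*1000).round(1))
d=np.load("w1.npz")
for px,z in (((314,66),.039),((314,145),.039),((314,145),.045),((314,145),.048)): print(ray(d["K"],d["T"],[px],z).round(4))
d=np.load("w2.npz")["f"]; print(d[36:48,300].sum(1), d[36:48,340].sum(1))
E
```

```text
jawendL 0.039 [106.5   4.8]
jawendR 0.039 [106.5  -7.3]
jaw mid 0.039 [106.5  -1.2]
knob 0.039 [40.7 -0.9]
knob 0.042 [41.8 -0.9]
knob 0.045 [42.9 -0.9]
knob 0.048 [44.  -0.9]
handleL front 0.044 [26.5 16.9]
handleR front 0.044 [ 26.5 -18.1]
[[ 0.5962 -0.2545  0.039 ]]
[[ 0.5305 -0.2521  0.039 ]]
[[ 0.531  -0.2521  0.045 ]]
[[ 0.5312 -0.2521  0.048 ]]
[617 619 628 626 431 680 680 677 677 677 683 679] [618 615 615 617 653 674 682 680 680 678 682 677]
```

```bash
python3 - <<'E'
from h import *
rel([.492,-.0072,.0545],.2)
E
```

```text
tcp [ 0.5599 -0.0892  0.2001] yaw -0.0429 tilt [-5.e-04 -0.e+00 -1.e+00]
shift [-0.0713 -0.0791  0.1456] turn -13.92
```

```bash
python3 -m pendant '[[[-0.015,-0.02,0],[0,0,-3.5],0.062],[[-0.035,-0.04,0.01],[0,0,-7],0.062],[[-0.055,-0.06,0.03],[0,0,-10.5],0.062],[[-0.0705,-0.0785,0.055],[0,0,-13.9],0.062],[[-0.0713,-0.079,0.085],[0,0,-13.9],0.062],[[-0.0713,-0.079,0.115],[0,0,-13.9],0.062],[[-0.0713,-0.079,0.135],[0,0,-13.9],0.062],[[-0.0713,-0.079,0.1456],[0,0,-13.9],0.062],[[-0.0713,-0.079,0.1456],[0,0,-13.9],0.062],[[-0.0713,-0.079,0.1456],[0,0,-13.9],0.062]]'
python3 - <<'E'
from h import *
env_s=env.read_state(); print(env_s["ee_pos"],env_s["opening"],env_s["force"])
rel([.492,-.0072,.0545],.2)
f,K,T=cam("wrist"); np.savez("w4.npz",f=f,K=K,T=T)
fs,Ks,Ts=cam("scene"); np.savez("s4.npz",f=fs,K=Ks,T=Ts)
p=proj(Ks,Ts,[[.5966,.013,.05]])[0].astype(int); print(p)
a=cv2.resize(fs[p[1]-30:p[1]+30,p[0]-40:p[0]+40],(800,600),interpolation=cv2.INTER_CUBIC)[:, 0:800]
b=f[0:150,220:420]
out=np.vstack([cv2.resize(a,(400,300)),cv2.resize(b,(400,300),interpolation=cv2.INTER_CUBIC)])
save("c4",out)
E
```

```text
time: 5.6
ee_pos: [0.4928, -0.0067, 0.0551]
orientation: [0.995, 0.1, 0.0, 0.0]
force: [0.8, -0.0, -1.7]
opening: 0.725
gripper_force: 10.5
[ 0.49282776 -0.00674453  0.05514809] 0.7254618654757824 [ 0.75989494 -0.02470902 -1.65543681]
tcp [ 0.4928 -0.0067  0.0551] yaw 0.2008 tilt [ 9.e-04  4.e-04 -1.e+00]
shift [-0.0009  0.0003  0.0006] turn 0.05
[309 259]
```

View pics/c4.png

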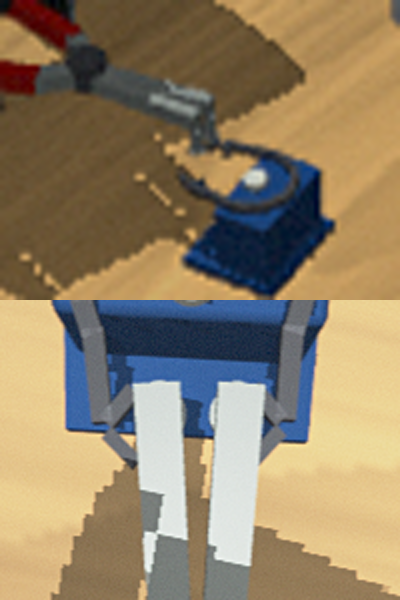

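The top half (scene) shows the pins hovering at the ears. The bottom half (wrist) shows the ears' V-vertices at crop (105,420) and (285,420), with the feet peeking out around row 408. Next I'll compare pins and ears using rays.

```bash
python3 - <<'E'
from h import *
d=np.load("w4.npz"); K,T=d["K"],d["T"]
tcp=np.array([.4928,-.0067]); yaw=.2008; u=np.array([np.cos(yaw),np.sin(yaw)]); v=np.array([-u[1],u[0]])
c=lambda x,y:(220+x/2-.25,(y-300)/2-.25)
for nm,p,z in (("foot inner L",c(186,410),.0585),("foot inner R",c(212,406),.0585),("foot frontL",c(157,381),.0585),("foot frontR",c(241,381),.0585),("jaw end",c(158,382),.0796),("jaw endR",c(241,382),.0796),("earL",c(105,421),.044),("earR",c(285,421),.044),("mouthL",c(132,387),.044),("mouthL2",c(136,467),.044),("mouthR",c(265,390),.044),("mouthR2",c(263,462),.044)):
    q=ray(K,T,[p],z)[0,:2]-tcp; print(nm,(np.array([q@u,q@v])*1000).round(1))
E
```

```text
foot inner L [106.    0.6]
foot inner R [106.6  -3.9]
foot frontL [110.5   5.7]
foot frontR [110.5  -9. ]
jaw end [106.5   4.6]
jaw endR [106.5  -7.7]
earL [106.3  16.7]
earR [106.3 -18.6]
mouthL [112.2  11.2]
mouthL2 [98.  10.8]
mouthR [111.7 -14.5]
mouthR2 [ 98.9 -14.6]
```

Pins (x 106.2 mm, y −1.6) and ears (x ~106, y −1.3) line up within 1 mm, so I'll lower the pins in.

```bash
python3 -m pendant '[[[0,0,0.005],[0,0,0],0.062],[[0,0,0.01],[0,0,0],0.062],[[0,0,0.014],[0,0,0],0.062],[[0,0,0.018],[0,0,0],0.062],[[0,0,0.021],[0,0,0],0.062],[[0,0,0.0225],[0,0,0],0.062],[[0,0,0.0225],[0,0,0],0.062],[[0,0,0.0225],[0,0,0],0.062]]'
python3 - <<'E'
from h import *
f,K,T=cam("wrist"); np.savez("w5.npz",f=f,K=K,T=T)
fs,Ks,Ts=cam("scene"); np.savez("s5.npz",f=fs,K=Ks,T=Ts)
a=cv2.resize(fs[229:289,269:349],(400,300),interpolation=cv2.INTER_CUBIC)
b=cv2.resize(f[0:150,220:420],(400,300),interpolation=cv2.INTER_CUBIC)
save("c5",np.vstack([a,b])); s=env.read_state(); print(s["force"],s["moment"],s["opening"])
E
```

```text
time: 6.5
ee_pos: [0.4923, -0.0063, 0.0322]
orientation: [0.995, 0.1, 0.0, 0.0]
force: [0.5, -0.2, -1.3]
opening: 0.732
gripper_force: 10.5
[-0.47165001 -0.372506   -1.80964261] [-0.00151215 -0.02874632  0.02020968] 0.7282181164934384
```

View pics/c5.png

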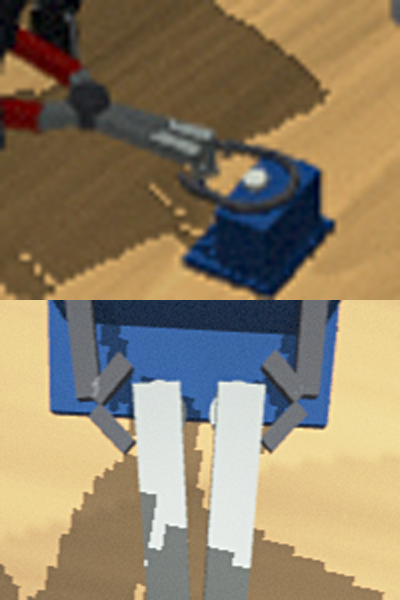

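The pins are between the ears, centred (vertices at (95,395) and (303,398), jaws' middle at 201), with no contact force. I'll squeeze now while compensating for the pad swing.

```bash
python3 -m pendant '[[[0,0,0],[0,0,0],0.058],[[0,0,-0.0005],[0,0,0],0.054],[[0,0,-0.001],[0,0,0],0.05],[[0,0,-0.0015],[0,0,0],0.046],[[0,0,-0.002],[0,0,0],0.043],[[0,0,-0.0025],[0,0,0],0.04],[[0,0,-0.003],[0,0,0],0.037],[[0,0,-0.003],[0,0,0],0.034],[[0,0,-0.003],[0,0,0],0.032],[[0,0,-0.003],[0,0,0],0.03]]' 30
python3 -m pendant '[[[0,0,0],[0,0,0],0.028],[[0,0,0],[0,0,0],0.028],[[0,0,0],[0,0,0],0.028],[[0,0,0],[0,0,0],0.028]]' 30
python3 - <<'E'
from h import *
f,K,T=cam("wrist"); np.savez("w6.npz",f=f,K=K,T=T)
fs,Ks,Ts=cam("scene"); np.savez("s6.npz",f=fs,K=Ks,T=Ts)
a=cv2.resize(fs[229:289,269:349],(400,300),interpolation=cv2.INTER_CUBIC)
b=cv2.resize(f[0:300,170:470],(400,300)*1,interpolation=cv2.INTER_CUBIC)
save("c6",np.vstack([a,b])); s=env.read_state(); print(s["ee_pos"],s["force"],s["moment"],s["opening"]*85.4)
E
```

```text
time: 7.6
ee_pos: [0.4922, -0.0063, 0.0352]
orientation: [0.995, 0.1, 0.0, -0.0]
force: [0.1, -0.3, -2.2]
opening: 0.386
gripper_force: 30.7
time: 8.0
ee_pos: [0.4922, -0.0063, 0.0352]
orientation: [0.995, 0.1, -0.0, -0.0]
force: [-0.5, -0.5, -1.5]
opening: 0.384
gripper_force: 30.8
[ 0.49223496 -0.00632028  0.03522775] [ 0.22425777  0.12735256 -1.52776134] [-0.04700347 -0.04574636 -0.00651496] 33.12467484199108
```

View pics/c6.png

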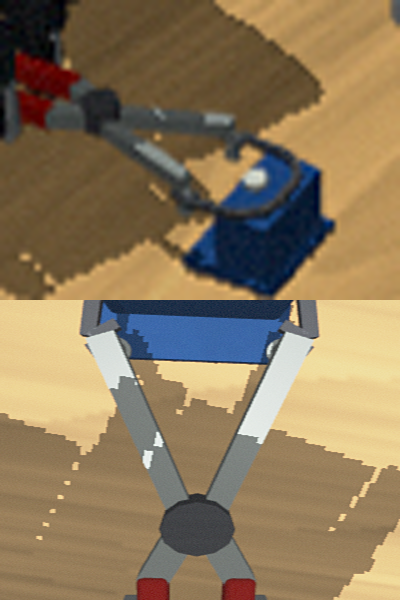

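The squeeze worked: handles are at the stop (33 mm, 30.8 N), and the pins are spread into both notches, at left (105,340) and right (300,345) in the crop. Lifting slowly, watching the force.

```bash
python3 -m pendant '[[[0,0,-0.003],[0,0,0],0.028],[[0,0,-0.006],[0,0,0],0.028],[[0,0,-0.01],[0,0,0],0.028],[[0,0,-0.018],[0,0,0],0.028],[[0,0,-0.028],[0,0,0],0.028],[[0,0,-0.04],[0,0,0],0.028],[[0,0,-0.055],[0,0,0],0.028],[[0,0,-0.07],[0,0,0],0.028],[[0,0,-0.082],[0,0,0],0.028],[[0,0,-0.09],[0,0,0],0.028]]'
python3 -m pendant '[[[0,0,0],[0,0,0],0.028],[[0,0,0],[0,0,0],0.028],[[0,0,0],[0,0,0],0.028],[[0,0,0],[0,0,0],0.028]]'
python3 - <<'E'
from h import *
s=env.read_state(); print(s["ee_pos"],s["force"],s["opening"]*85.4,s["gripper_force"])
f,K,T=cam("wrist"); np.savez("w7.npz",f=f,K=K,T=T,**{"p":s["ee_pos"],"q":s["orientation"]})
fs,Ks,Ts=cam("scene"); np.savez("s7.npz",f=fs,K=Ks,T=Ts)
ft,Kt,Tt=cam("top"); np.savez("t7.npz",f=ft,K=Kt,T=Tt)
# grey/dark pixels, coarse ascii of the wrist view's upper part
hsv=cv2.cvtColor(f,cv2.COLOR_RGB2HSV)
for y in range(0,130,4):
    print("%3d "%y+"".join("#" if hsv[y,x,1]<60 and hsv[y,x,2]<140 else ("o" if hsv[y,x,1]<60 else ("b" if 100<hsv[y,x,0]<125 and hsv[y,x,1]>120 else ".")) for x in range(190,450,3)))
E
```

```text
time: 9.1
ee_pos: [0.4927, -0.0064, 0.127]
orientation: [0.995, 0.101, 0.001, 0.0]
force: [-0.4, 0.7, -3.0]
opening: 0.387
gripper_force: 30.7
time: 9.5
ee_pos: [0.4918, -0.0062, 0.1246]
orientation: [0.995, 0.1, -0.001, -0.0]
force: [-0.1, 0.8, -1.3]
opening: 0.384
gripper_force: 30.7
[ 0.49176699 -0.00620217  0.12460334] [-0.09033912  0.80721241 -1.3481407 ] 32.76759194816397 30.724228620529175
  0 ...............#####.......bbbbbbbbbbbbbbbbbbbbbbbbbbbbbbbb.........####...............
  4 ...............####........bbbbbbbbbbbbbbbbbbbbbbbbbbbbbbbb.........####...............
  8 ...............####........bbbbbbbbbbbbbbbbbbbbbbbbbbbbbbbb.........####...............
 12 ...............####........bbbbbbbbbbbbbbb..bbbbbbbbbbbbbbb.........####o..............
 16 ..............#####........bbbbbbbbbbbbbooooo.bbbbbbbbbbbbb.........#####..............
 20 ..............#####..o.....bbbbbbbbbbbbooooooobbbbbbbbbbbbb.........#####..............
 24 ..............#####o###....bbbbbbbbbbbboooooooobbbbbbbbbbb#.....###.#####..............
 28 ..............##########...bbbbbbbbbbbbooooooo.bbbbb
[... 1635 characters left out ...]
.........................#oooooooo......................
104 .......................########.........................oooooooo.......................
108 .......................########........................#oooooooo.......................
112 ........................########.......................oooooooo........................
116 ........................########......................#oooooooo........................
120 .........................########.....................oooooooo.........................
124 .........................########....................#oooooooo.........................
128 ..........................########...................#ooooooo..........................
```

The ring came up with the pliers: the wrist view shows both ring arms clear of the stand, grip still at the stop. Next I'll find how the pliers sit in the hand now, and the stub from top and scene views.

```bash
python3 - <<'E'
from h import *
def tool(K,He,p,z):  # tool-frame ray at tool z
    r=ray(K,He,[p],z)[0]; return (r*1000).round(1)
s=np.load("w7.npz"); q=np.eye(4); q[:3,:3]=R.from_quat(s["q"]).as_matrix(); q[:3,3]=s["p"]
He=np.linalg.inv(q)@s["T"]; K=s["K"]; np.savez("he.npz",He=He,K=K); f=s["f"]
f2=np.load("w2.npz")["f"]
def knob(f,y0,y1):
    # knob: darkest neutral blob
    g=((f.max(2)<85)&(f.max(2).astype(int)-f.min(2)<18)).astype(np.uint8); g[:y0]=0;g[y1:]=0;g[:,:270]=0;g[:,370:]=0
    g=cv2.morphologyEx(g,cv2.MORPH_OPEN,np.ones((9,9)))
    n,l,st,c=cv2.connectedComponentsWithStats(g); i=1+st[1:,4].argmax(); return st[i],c[i]
st2,c2=knob(f2,200,290); st7,c7=knob(f,150,330); print(st2,c2,st7,c7)
for z in (-.026,-.028,-.030): print("knob rest",z,tool(K,He,c2,z))
for dz in (0,.003,.005,.007): print("knob now",dz,tool(K,He,c7,-.028+dz))
# white jaw tops: edges of first rows
b=f.min(2)>150
for r in range(28,60,4):
    c=np.where(b[r,200:440])[0]+200; L=c[c<320]; Rr=c[c>320]
    print(r,(L.min(),L.max()) if len(L) else None,(Rr.min(),Rr.max()) if len(Rr) else None)
for n in "ts":
    d=np.load(n+"7.npz"); hs=cv2.cvtColor(d["f"],cv2.COLOR_RGB2HSV); 
    np.set_printoptions(linewidth=200)
    if n=="t":
        print("V",hs[236:272:2,232:272:2,2]); print("S",hs[236:272:2,232:272:2,1])
    else: print("V",hs[196:248:2,350:400:2,2]); print("S",hs[196:226:2,360:390:2,1])
E
```

```text
[ 289  221   57   58 2684] [317.09053651 248.90089419] [ 291  195   54   60 2547] [317.22222222 225.85473106]
knob rest -0.026 [ 41.2   0.9 -26. ]
knob rest -0.028 [ 42.    0.9 -28. ]
knob rest -0.03 [ 42.7   0.8 -30. ]
knob now 0 [ 50.3   0.9 -28. ]
knob now 0.003 [ 49.4   0.9 -25. ]
knob now 0.005 [ 48.8   0.9 -23. ]
knob now 0.007 [ 48.2   0.9 -21. ]
28 (np.int64(307), np.int64(319)) (np.int64(321), np.int64(327))
32 (np.int64(250), np.int64(319)) (np.int64(321), np.int64(386))
36 (np.int64(239), np.int64(319)) (np.int64(321), np.int64(396))
40 (np.int64(234), np.int64(257)) (np.int64(381), np.int64(405))
44 (np.int64(236), np.int64(271)) (np.int64(372), np.int64(403))
48 (np.int64(237), np.int64(271)) (np.int64(370), np.int64(401))
52 (np.int64(239), np.int64(271)) (np.int64(370), np.int64(400))
56 (np.int64(240), np.int64(271)) (np.int64(376), np.int64(399))
V [[193 195 195 189 158 182 193 190 192 189 183 179 178 172 170 172 171 171 171 169]
 [194 194 182 104 105 195 193 189 159 158 180 180 177 181 186 185 182 185 184 189]
 [190 190 166 175 190 195 174 117  93 101 136 193 187 14
[... 5698 characters left out ...]
0 135]
 [133 130 128 132  69  20   9  14  15  15 115 127 130 133 134]
 [128 130 134 132  20  11  11  15  11   9  23 136 130 130 128]
 [130 130 130  91  14  13  11  11  10   9  14 128 129 136 129]
 [132 128 130 104  15  10  16  12  19  15  13 131 129 131 130]
 [132 132 131  80  13   8  14  13   3  21  18 131 133 129 130]
 [131 134 132  80  21  11  16   8   8   8  22 135 129 131 128]
 [134 132  93  18  13  29  23   4  11   8   9 128 132 127 133]
 [123 116   8   7 140 109   8   8  16 126  10  13  73 130 132]
 [109  18  14  16  13  28  86 144 109  15  34  11  36  64 131]
 [ 27  29  13  13  11   9  17  19  16   8   6  14  35  27 134]
 [128  39   8  10   9  14  11   9  13  11  19  10  51  32  41]]
```

Grip creep is about +6.5 mm forward, with the pins now near 108.5 mm ahead of the TCP. Next I'll go up and over so that the jig is seen beside the pliers.

```bash
python3 -m pendant '[[[0.003,-0.004,-0.01],[0,0,0],0.028],[[0.01,-0.013,-0.025],[0,0,0],0.028],[[0.02,-0.028,-0.045],[0,0,0],0.028],[[0.032,-0.047,-0.06],[0,0,0],0.028],[[0.045,-0.067,-0.07],[0,0,0],0.028],[[0.057,-0.087,-0.075],[0,0,0],0.028],[[0.068,-0.105,-0.075],[0,0,0],0.028],[[0.077,-0.119,-0.075],[0,0,0],0.028],[[0.082,-0.128,-0.075],[0,0,0],0.028],[[0.0837,-0.131,-0.075],[0,0,0],0.028]]'
python3 -m pendant '[[[0,0,0],[0,0,0],0.028],[[0,0,0],[0,0,0],0.028],[[0,0,0],[0,0,0],0.028],[[0,0,0],[0,0,0],0.028]]'
python3 - <<'E'
from h import *
np.set_printoptions(linewidth=220)
s=env.read_state(); print(s["ee_pos"],s["force"],s["opening"]*85.4)
f,K,T=cam("wrist"); np.savez("w8.npz",f=f,K=K,T=T,p=s["ee_pos"],q=s["orientation"])
hsv=cv2.cvtColor(f,cv2.COLOR_RGB2HSV); k=(hsv[...,2]<50).astype(np.uint8); k[300:]=0
n,l,st,c=cv2.connectedComponentsWithStats(k)
for i in range(1,n):
    if st[i,4]>150: print(st[i],c[i])
for y in range(20,300,6):
    print("%3d "%y+"".join(("k" if hsv[y,x,2]<50 else "#" if hsv[y,x,2]<110 else "g" if hsv[y,x,2]<165 else "o") if hsv[y,x,1]<60 else "." for x in range(80,420,3)))
E
```

```text
time: 10.65
ee_pos: [0.5481, 0.1397, 0.2001]
orientation: [0.995, 0.101, -0.0, 0.0]
force: [-0.5, -1.1, -2.4]
opening: 0.381
gripper_force: 30.7
time: 11.05
ee_pos: [0.5479, 0.1382, 0.2002]
orientation: [0.995, 0.1, -0.0, 0.0]
force: [-0.7, -0.6, -2.9]
opening: 0.384
gripper_force: 30.7
[0.54791357 0.13816461 0.2001588 ] [-0.71126884 -0.58742696 -2.86814778] 32.806196743089764
[ 161   51  101  108 3339] [220.34591195 104.62713387]
[294 194  48  21 204] [317.08333333 201.80392157]
 20 ...................................................#####..#..............................................####.....
 26 ..................................ggoog............#########.........................................###g####g....
 32 .................................o####oooog........#####gook........................................k#g#######....
 38 ................................ooo#kooooooooo......oooooooo........................................#oooooogk.....
 44 ...............................oooooooooooooooooog..oooooooo##g...................................g#oooooooo......
 50 ................
[... 4277 characters left out ...]
.........................................................#########........g##gg###g#.....................
272 .................................................................#########..........g#g###g###....................
278 .......................................................................#g............###.....#....................
284 ..................................................................................................................
290 ..................................................................................................................
296 ..............................................................##..............................###.................
```

```bash
python3 - <<'E'
from h import *
np.set_printoptions(linewidth=250)
d=np.load("w8.npz"); f,K,T=d["f"],d["K"],d["T"]; hsv=cv2.cvtColor(f,cv2.COLOR_RGB2HSV); V=cv2.GaussianBlur(hsv[...,2],(3,3),0)
for r in (86,104,122): print(r,V[r,152:240].tolist())
print("col184",V[66:146,184].tolist())
for th in (160,170,178):
    g=((V>th)&(hsv[...,1]<60)).astype(np.uint8); g=cv2.morphologyEx(g,cv2.MORPH_OPEN,np.ones((5,5)))
    n,l,st,c=cv2.connectedComponentsWithStats(g,connectivity=4); i=l[104,184]
    cn=max(cv2.findContours((l==i).astype(np.uint8),cv2.RETR_EXTERNAL,cv2.CHAIN_APPROX_NONE)[0],key=len)[:,0]
    X=ray(K,T,cn,.095)[:,:2].astype(np.float32); print(th,st[i],c[i],ray(K,T,c[i],.095).round(4),"circ",np.round(cv2.minEnclosingCircle(X),4) if 0 else [np.round(x,4) for x in cv2.minEnclosingCircle(X)])
# groups of neighbours visible in the hand: jaw ends
b=f.min(2)>150
for nm,c0,c1 in (("L",225,275),("R",375,415)):
  for r in range(30,48,2):
    c=np.where(b[r,c0:c1])[0]+c0; print(nm,r,(c.min(),c.max(),len(c)) if len(c) else None)
E
```

```text
86 [217, 217, 216, 216, 217, 217, 201, 145, 90, 93, 119, 126, 134, 157, 178, 185, 186, 187, 187, 187, 187, 187, 187, 187, 187, 187, 188, 189, 189, 190, 189, 188, 189, 190, 190, 191, 191, 191, 191, 192, 193, 194, 195, 196, 198, 197, 190, 172, 144, 120, 115, 121, 124, 123, 123, 123, 127, 128, 113, 89, 77, 76, 78, 82, 87, 87, 86, 92, 110, 132, 145, 148, 146, 146, 164, 206, 232, 215, 170, 119, 77, 52, 44, 43, 44, 46, 46, 44]
104 [217, 214, 221, 229, 225, 193, 143, 127, 154, 182, 190, 191, 192, 194, 194, 194, 194, 193, 193, 193, 192, 190, 189, 189, 188, 188, 187, 186, 187, 188, 190, 192, 193, 193, 194, 195, 196, 197, 196, 196, 195, 195, 195, 195, 193, 192, 193, 193, 194, 196, 198, 199, 199, 200, 201, 192, 158, 121, 113, 121, 124, 122, 121, 123, 124, 111, 89, 74, 71, 71, 71, 72, 80, 92, 93, 82, 73, 85, 117, 141, 165, 205, 232, 237, 234, 206, 151, 102]
122 [233, 234, 234, 233, 232, 231, 230, 231, 227, 197, 130, 71, 64, 89, 109, 123, 139, 155, 173, 187, 191, 191, 191, 191, 192, 192, 193, 192, 192, 191, 192, 192, 190, 190, 191, 193, 194, 194, 195, 197, 197, 198, 198, 198, 199, 200, 202, 204, 
[... 937 characters left out ...]
[array([0.622, 0.241]), np.float64(0.0155)]
L 30 None
L 32 (np.int64(250), np.int64(255), 6)
L 34 (np.int64(244), np.int64(255), 12)
L 36 (np.int64(239), np.int64(256), 18)
L 38 (np.int64(234), np.int64(257), 24)
L 40 (np.int64(235), np.int64(257), 23)
L 42 (np.int64(235), np.int64(258), 24)
L 44 (np.int64(225), np.int64(259), 26)
L 46 (np.int64(225), np.int64(259), 29)
R 30 None
R 32 (np.int64(384), np.int64(386), 3)
R 34 (np.int64(383), np.int64(390), 8)
R 36 (np.int64(383), np.int64(395), 13)
R 38 (np.int64(382), np.int64(400), 19)
R 40 (np.int64(376), np.int64(404), 26)
R 42 (np.int64(381), np.int64(404), 24)
R 44 (np.int64(380), np.int64(403), 24)
R 46 (np.int64(379), np.int64(402), 24)
```

```bash
python3 - <<'E'
from h import *
d=np.load("he.npz"); He,K=d["He"],d["K"]
print("cam in tool",He[:3,3].round(4))
for z in (-.028,-.0245,-.022,-.0195,-.0175,-.015):
    P=ray(K,He,[(244,35),(394.5,35.5),(317.2,225.9)],z)*1000; print(z,P[:2,:2].round(1).tolist(),"sep",(P[1]-P[0])[1].round(1),"mid",((P[0]+P[1])/2)[:2].round(2),"knob(+3.5 higher)",(ray(K,He,[(317.2,225.9)],z-.0035)*1000)[0,:2].round(1))
# ring arms edges near the top rows, in w7/w8
f=np.load("w8.npz")["f"]; hsv=cv2.cvtColor(f,cv2.COLOR_RGB2HSV)
for w in ("w7","w8"):
  f=np.load(w+".npz")["f"]; hsv=cv2.cvtColor(f,cv2.COLOR_RGB2HSV)
  for r in (2,8,14): 
    g=(hsv[r,:,1]<60)&(hsv[r,:,2]<140); L=np.where(g[225:262])[0]+225; Q=np.where(g[380:425])[0]+380; print(w,r,(L.min(),L.max(),Q.min(),Q.max()) if len(L) and len(Q) else (len(L),len(Q)))
E
```

```text
cam in tool [ 0.0849  0.0005 -0.1423]
-0.028 [[107.3, -20.1], [107.2, 22.9]] sep 43.1 mid [107.23   1.4 ] knob(+3.5 higher) [51.3  0.9]
-0.0245 [[108.0, -20.8], [107.8, 23.6]] sep 44.4 mid [107.91   1.42] knob(+3.5 higher) [50.3  0.9]
-0.022 [[108.5, -21.2], [108.3, 24.1]] sep 45.3 mid [108.4    1.44] knob(+3.5 higher) [49.5  0.9]
-0.0195 [[109.0, -21.7], [108.8, 24.6]] sep 46.3 mid [108.89   1.46] knob(+3.5 higher) [48.8  0.9]
-0.0175 [[109.3, -22.0], [109.2, 25.0]] sep 47.0 mid [109.28   1.48] knob(+3.5 higher) [48.2  0.9]
-0.015 [[109.8, -22.5], [109.7, 25.5]] sep 47.9 mid [109.77   1.5 ] knob(+3.5 higher) [47.4  0.9]
w7 2 (np.int64(234), np.int64(247), np.int64(392), np.int64(405))
w7 8 (np.int64(233), np.int64(246), np.int64(394), np.int64(405))
w7 14 (np.int64(233), np.int64(245), np.int64(393), np.int64(406))
w8 2 (np.int64(234), np.int64(247), np.int64(391), np.int64(404))
w8 8 (np.int64(233), np.int64(246), np.int64(392), np.int64(405))
w8 14 (np.int64(233), np.int64(245), np.int64(393), np.int64(406))
```

Stub axis at (0.6223, 0.2410), with the nose radius 15.9 mm as it must be (16). Ring middle lies near tool x 126.3, y 1.6 mm. Before going on I'll check the ring's height and levelness in the scene view.

```bash
python3 - <<'E'
from h import *
s=env.read_state(); M=R.from_quat(s["orientation"]).as_matrix(); p=s["ee_pos"]
fs,K,T=cam("scene"); np.savez("s9.npz",f=fs,K=K,T=T,p=p,q=s["orientation"])
W=lambda x,y,z:(p+M@np.array([x,y,z])/1) 
for zz in (-.0012,-.0068):
  for nm,x,y in (("back",.1503,.0016),("pinL",.1086,-.0215),("pinR",.1086,.0245),("arcR",.1293,.0250),("arcL",.1293,-.0218)):
    print(zz,nm,proj(K,T,W(x,y,zz)).round(1))
c=proj(K,T,W(.13,.0016,-.004))[0].astype(int); print(c)
g=fs[c[1]-24:c[1]+24,c[0]-30:c[0]+30]; m=g.max(2)
print("   "+"".join("%d"%((c[0]-30+i)//1%10) for i in range(60)))
hs=cv2.cvtColor(fs,cv2.COLOR_RGB2HSV)[c[1]-24:c[1]+24,c[0]-30:c[0]+30]
for r in range(48): print(c[1]-24+r,"".join(("#" if hs[r,i,1]<70 and hs[r,i,2]<120 else "o" if hs[r,i,1]<70 else "b" if 95<hs[r,i,0]<130 else "x" if hs[r,i,2]<110 else ".") for i in range(60)))
E
```

```text
-0.0012 back [[383.5 191.9]]
-0.0012 pinL [[371. 183.]]
-0.0012 pinR [[362.8 192.4]]
-0.0012 arcR [[370.9 194.6]]
-0.0012 arcL [[379.1 184.9]]
-0.0068 back [[383.6 189.8]]
-0.0068 pinL [[371.1 180.9]]
-0.0068 pinR [[362.9 190.3]]
-0.0068 arcR [[371.  192.6]]
-0.0068 arcL [[379.2 182.9]]
[375 188]
   567890123456789012345678901234567890123456789012345678901234
164 .....................................................#bbbbbb
165 ....................................................#bbbbbbb
166 ..................................................#bbbbbbbbb
167 .................................................#bbbbbbbbbb
168 ...............................................#bbbbbbbbbbbb
169 ..............................................#bbbbbbbbbbbbb
170 .............................................bbbbbbbbbbbbbbb
171 b#.........................................#bbbbbbbbbbbbbbbb
172 #b#.......................................#bbbbbbbbbbbbbbbbb
173 ##b.....................................#bbbbbbbbbbbbbbbbbbb
174 ##b#...................................obbbbbbbbbbbbbbbbbbbb
175 #############oooooo
[... 1681 characters left out ...]
..................................##bbbbbbbbbbbbbb
202 ...........................ooo................x#bbbbbbbbbbbb
203 ........................oooooooooo...............##bbbbbbbbb
204 ........................ooooooooooo................##bbbbbbb
205 .......................ooooooooooooo..................##bbbb
206 ......................##ooooooooooo##...................x#bb
207 ......................###oooooooooo##......................x
208 ......................####ooooooo####.......................
209 ......................###############.......................
210 ......................###############.......................
211 .....................x##############x.......................
```

The scene view shows the ring level: back edge at (385,189) against (383.6,189.8) predicted for mid-pin height, arcs at (379,183) and (371,193). The ring stayed at TCP+6.8 mm. Next I'll hover above the stub.

```bash
python3 -m pendant '[[[-0.003,-0.008,0],[0,0,0],0.028],[[-0.009,-0.024,0],[0,0,0],0.028],[[-0.017,-0.045,0],[0,0,0],0.028],[[-0.025,-0.066,0.005],[0,0,0],0.028],[[-0.03,-0.08,0.02],[0,0,0],0.028],[[-0.033,-0.0875,0.04],[0,0,0],0.028],[[-0.033,-0.0875,0.06],[0,0,0],0.028],[[-0.033,-0.0875,0.076],[0,0,0],0.028],[[-0.033,-0.0875,0.086],[0,0,0],0.028],[[-0.033,-0.0875,0.09],[0,0,0],0.028]]'
python3 -m pendant '[[[0,0,0],[0,0,0],0.028],[[0,0,0],[0,0,0],0.028],[[0,0,0],[0,0,0],0.028],[[0,0,0],[0,0,0],0.028]]'
python3 - <<'E'
from h import *
rel([.4982,.2174,.11],.2008)
s=env.read_state(); print(s["force"],s["opening"]*85.4)
f,K,T=cam("wrist"); np.savez("w10.npz",f=f,K=K,T=T,p=s["ee_pos"],q=s["orientation"])
fs,Ks,Ts=cam("scene"); np.savez("s10.npz",f=fs,K=Ks,T=Ts)
hsv=cv2.cvtColor(f,cv2.COLOR_RGB2HSV)
for y in range(0,100,3):
    print("%3d "%y+"".join(("k" if hsv[y,x,2]<50 else "#" if hsv[y,x,2]<100 else "g" if hsv[y,x,2]<150 else "s" if hsv[y,x,2]<178 else "o") if hsv[y,x,1]<60 else "." for x in range(215,425,2)))
hs=cv2.cvtColor(fs,cv2.COLOR_RGB2HSV); r0,c0=185,345
for r in range(r0,r0+55): print(r,"".join(("k" if hs[r,i,2]<50 else "#" if hs[r,i,1]<70 and hs[r,i,2]<110 else "o" if hs[r,i,1]<70 else "x" if hs[r,i,2]<110 else ".") for i in range(c0,c0+65)))
E
```

```text
time: 12.15
ee_pos: [0.4971, 0.2186, 0.1094]
orientation: [0.995, 0.101, -0.001, 0.0]
force: [-0.5, 0.1, -2.3]
opening: 0.387
gripper_force: 30.7
time: 12.55
ee_pos: [0.4987, 0.218, 0.1109]
orientation: [0.995, 0.1, 0.001, -0.0]
force: [-1.4, 0.4, -1.1]
opening: 0.384
gripper_force: 30.7
tcp [0.4987 0.218  0.1109] yaw 0.2011 tilt [ 0.0015 -0.     -1.    ]
shift [-0.0006  0.0004  0.0009] turn 0.02
[-1.37074265  0.42055281 -1.13461176] 32.751526409786436
  0 ..........ggg##g#kkkkk#kkk#kggggsooooooooooooooooooooooooooooooooooooooooggggkk.kkkkkkkkk#g#g##oooooogg#g
  3 ..........#gg#g#kkkkkkkkkk#kggggooooooooooooooooooooooooooooooooooooooooogggg#kkk.kkk#kkk#g#gg#gooogggggg
  6 ..........#gg#g#kk##kkkkkkkkggggsoooooooooooooooooooooooooooooooooooooooogggggkkk.kk##kkk#g#gg#goo#gggggg
  9 .........g##g#g#kkkkkkk#kk#kgggggoooooooooooooooooooooooooooooooooooooooogggg#k#kkkkkkkkk#ggg##gog#gggggg
 12 .........g####g#k##kkkk#k#kkgggggoooooooooooooooooooooooooooooooooooooooogggg#kk..kkkkkkkkggggggog#gggggg
 15 .........#g#gggkkkkkkk#k#kkksggggoooooooooooooooooooooooooooooooooooooooogggg#kkkkkkkkkkk
[... 6246 characters left out ...]

230 xx###########kkkkkkkkkkkkkkkkkkkkkkkkkkkkkkk#oooo###x............
231 xx########ooo#kkkkkkkkkkkkkkkkkkkkkkkkkkkkkkooooo#kk#o...........
232 xx########ooookkkkkkkkkkkkkkkkkkkkkkkkkkkkk#ooooo###ooo..........
233 xxx#######oooo#kkkkkkkkkkkkkkkkkkkkkkkkkkkk#ooooooooo#...........
234 xxxx######ooooo#kkkkkkkkkkkkkkkkkkkkkkkkkk#oooooooo###...........
235 xxxxx######ooooo#kkkkkkkkkkkkkkkkkkkkkkkk#ooooooo#####...........
236 xxxxxxx######ooooo#kkkkkkkkkkkkkkkkkkkk#ooooooo#######...........
237 xxx.xxxx######oooooo#kkkkkkkkkkkkkkkk##oooooo#########...........
238 xx.xxxxxx######ooooooo###kkkkkkkkk##ooooooo#########x............
239 xxxxxxxxx.x#####ooooooooooo####ooooooooo###########..............
```

```bash
cat > nose.py <<'E'
from h import *
from scipy.optimize import least_squares
def nose(n,z=.095,thr=170,rad=.016):
    d=np.load(n); f,K,T=d["f"],d["K"],d["T"]; V=cv2.GaussianBlur(f.max(2),(3,3),0).astype(int)
    P=[]
    for r in range(0,40,2):          # walk outwards from col 320 to the edge of the bright top
        for s in (-1,1):
            c=320
            while V[r,c]>thr and 255<c<385: c+=s
            P.append((c-s*.5,r))
    for c in range(306,336,2):
        r=20
        while V[r,c]>thr and r<80: r+=1
        P.append((c,r-.5))
    X=ray(K,T,P,z)[:,:2]
    q=least_squares(lambda c:np.linalg.norm(X-c[:2],axis=1)-c[2],[.62,.24,rad],loss="soft_l1",f_scale=.0005).x
    M=R.from_quat(d["q"]).as_matrix(); t=M.T@(np.array([q[0],q[1],z])-d["p"])
    print("nose world",q.round(4),"tool",(t*1000).round(1),"edge row mid",P[-8])
if __name__=="__main__":
    import sys; nose(sys.argv[1])
E
python3 nose.py w10.npz
python3 - <<'E'
from h import *
f=np.load("w10.npz")["f"]; print(f[6,225:270].max(1).tolist()); print(f[6,375:420].max(1).tolist())
E
```

```text
nose world [0.622  0.2412 0.0157] tool [125.4   1.9  16.1] edge row mid (320, 52.5)
[227, 229, 228, 228, 230, 227, 231, 223, 161, 97, 96, 104, 102, 103, 101, 99, 94, 103, 101, 106, 85, 48, 42, 46, 47, 43, 50, 43, 55, 47, 46, 41, 46, 51, 41, 47, 45, 49, 47, 53, 47, 44, 44, 48, 42]
[31, 28, 28, 31, 33, 31, 39, 45, 50, 48, 51, 43, 45, 50, 45, 40, 37, 44, 56, 91, 102, 101, 98, 103, 101, 103, 103, 98, 95, 96, 125, 211, 236, 237, 241, 179, 75, 88, 103, 102, 109, 104, 102, 103, 102]
```

Stub is at tool (125.4, 1.9) against the ring middle at (126.3, 1.6), so I'll shift by (−0.8, +0.3) mm and go down over the nose while watching the force.

```bash
python3 -m pendant '[[[-0.0008,0.0003,0],[0,0,0],0.028],[[-0.0008,0.0003,0.004],[0,0,0],0.028],[[-0.0008,0.0003,0.008],[0,0,0],0.028],[[-0.0008,0.0003,0.012],[0,0,0],0.028],[[-0.0008,0.0003,0.016],[0,0,0],0.028],[[-0.0008,0.0003,0.019],[0,0,0],0.028],[[-0.0008,0.0003,0.022],[0,0,0],0.028],[[-0.0008,0.0003,0.022],[0,0,0],0.028],[[-0.0008,0.0003,0.022],[0,0,0],0.028]]'
python3 - <<'E'
from h import *
s=env.read_state(); print(s["ee_pos"],s["force"],s["moment"])
f,K,T=cam("wrist"); np.savez("w11.npz",f=f,K=K,T=T,p=s["ee_pos"],q=s["orientation"])
fs,Ks,Ts=cam("scene"); np.savez("s11.npz",f=fs,K=Ks,T=Ts)
from nose import nose; nose("w11.npz")
hs=cv2.cvtColor(fs,cv2.COLOR_RGB2HSV); r0,c0=190,355
for r in range(r0,r0+36): print(r,"".join(("k" if hs[r,i,2]<50 else "#" if hs[r,i,1]<70 and hs[r,i,2]<90 else "+" if hs[r,i,1]<70 and hs[r,i,2]<120 else "o" if hs[r,i,1]<70 else "x" if hs[r,i,2]<110 else ".") for i in range(c0,c0+40)))
E
```

```text
time: 13.55
ee_pos: [0.4975, 0.2175, 0.0881]
orientation: [0.995, 0.101, -0.0, 0.0]
force: [0.2, 0.7, -2.2]
opening: 0.386
gripper_force: 30.7
[0.49748409 0.21748035 0.08813337] [ 0.23902856  0.74594713 -2.19166704] [-0.0045252   0.02952193 -0.01655339]
nose world [0.6219 0.2411 0.0156] tool [126.6   1.7  -6.9] edge row mid (320, 36.5)
190 ...................xxxxxxxxxxxxxxxxxxxxx
191 ..................+xxxxxxxxxxxxxxxxxxxxx
192 ..................#xxxxxxxxxxxxxxxxxxxxx
193 ..................+xxxxxxxxxxxxxxxxxxxxx
194 ###oooooooo.......+xxxxxxxxxxxxxxxxxxxxx
195 ###++++++oooooooo..##xxxxxxxxxxxxxxxxxxx
196 ###############++....xxxxxxxxxxxxxxxxxxx
197 #################.......+#xxxxxxxxxxxxxx
198 o.........xxx####o........x#xxxxxxxxxxxx
199 oo.............####x#........+#xxxxxxxxx
200 +ooo...........x#k#xkx#........x#xxxxxxx
201 ##oooo.........x##..x#k#x#........##xxxx
202 ###+ooo........##+oo..#xxkx+........x++x
203 .####+ooo.....oooooooooo.xk##..........x
204 ...####+o+....ooooooooooo..x#+..........
205 ....x#####...ooooooooooooo..#x..........
206 ......####..++ooooooooooo++.x#........
[... 157 characters left out ...]
++++++++++###............
211 .......x##x#kkk###+++#####kx............
212 ........++.x##kkkk#####kkk#.............
213 ...........x#####kkkkkkkkk#.............
214 ...........x###############.............
215 ...........+###############.............
216 ........xk#################.............
217 ......xxkko+#x############+#k...........
218 .....xkkkoo+#xxx#######xx#oo#kk.........
219 ....xkkkkoo###xxxxxxxxxx###ookkk........
220 x...kkkkkoo+#####xxxxx#####o+kkkx.......
221 xxxxkkkkkooo##############+o+kkkkx......
222 xxxkkkkkkoooo+############+o#kkkkk......
223 xx#kkkkkk##+oo+##########+++kkkkkk......
224 ++#kkkkkk+##+ooo+++#++++++##kkkkkkx.....
225 ++#kkkkkkk#+###oooo+oo+++###kkkkkk#.....
```

The ring is around the nose with no contact force, and the stub is at tool (126.6, 1.7), within 0.3 mm of the ring middle. I'll keep going down.

```bash
python3 -m pendant '[[[0,0,0.003],[0,0,0],0.028],[[0,0,0.006],[0,0,0],0.028],[[0,0,0.009],[0,0,0],0.028],[[0,0,0.012],[0,0,0],0.028],[[0,0,0.014],[0,0,0],0.028],[[0,0,0.015],[0,0,0],0.028],[[0,0,0.015],[0,0,0],0.028],[[0,0,0.015],[0,0,0],0.028]]'
python3 - <<'E'
from h import *
s=env.read_state(); print(s["ee_pos"],s["force"],s["moment"])
f,K,T=cam("wrist"); np.savez("w12.npz",f=f,K=K,T=T,p=s["ee_pos"],q=s["orientation"])
from nose import nose; nose("w12.npz")
fs,Ks,Ts=cam("scene"); np.savez("s12.npz",f=fs,K=Ks,T=Ts)
for r in (2,8): print(f[r,225:275].max(1).tolist(),f[r,370:420].max(1).tolist())
# jaw ends still where they were?
b=f.min(2)>150
for c0,c1 in ((225,260),(380,415)):
  print([(r,)+((int(x.min())+c0,int(x.max())+c0) if len(x) else ()) for r in range(30,44,2) for x in [np.where(b[r,c0:c1])[0]]])
E
```

```text
time: 14.45
ee_pos: [0.4975, 0.2175, 0.0732]
orientation: [0.995, 0.1, 0.0, -0.0]
force: [0.5, 0.4, -2.6]
opening: 0.382
gripper_force: 30.7
[0.4975406  0.21747623 0.07323282] [ 0.47818933  0.42401531 -2.62330317] [-0.0143009   0.0033246   0.00780418]
nose world [0.6211 0.241  0.0151] tool [125.7   1.7 -21.8] edge row mid (320, 25.5)
[64, 36, 49, 50, 49, 51, 48, 50, 81, 100, 109, 103, 103, 108, 101, 103, 102, 106, 105, 105, 98, 74, 47, 46, 46, 45, 45, 42, 44, 39, 43, 67, 128, 155, 159, 154, 174, 154, 124, 116, 125, 122, 117, 124, 121, 128, 120, 122, 119, 122] [127, 133, 125, 127, 129, 125, 129, 131, 178, 181, 164, 159, 119, 37, 29, 24, 32, 36, 32, 29, 35, 50, 45, 86, 107, 103, 106, 104, 105, 106, 104, 104, 104, 103, 105, 85, 50, 48, 45, 54, 48, 43, 47, 120, 209, 240, 233, 232, 233, 234]
[62, 40, 43, 49, 49, 52, 49, 53, 86, 110, 109, 103, 102, 105, 107, 102, 106, 102, 111, 98, 76, 50, 45, 46, 50, 43, 46, 49, 40, 37, 54, 114, 149, 154, 155, 153, 157, 153, 169, 194, 170, 126, 125, 122, 124, 124, 124, 122, 121, 123] [133, 135, 130, 134, 130, 137, 202, 237, 241, 239, 244, 249, 194, 70, 24, 33, 37, 40, 37, 38, 36, 47, 42, 61, 95, 101, 106, 102, 104, 106, 106, 106, 106, 102, 104, 105, 79, 46, 54, 45, 40, 46, 38, 71, 217, 246, 241, 239, 239, 238]
[(30, 225, 225), (32, 225, 255), (34, 225, 256), (36, 225, 256), (38, 225, 257), (40, 225, 258), (42, 225, 258)]
[(30, 412, 414), (32, 384, 414), (34, 383, 414), (36, 383, 414), (38, 382, 414), (40, 381, 414), (42, 381, 414)]
```

```bash
python3 -m pendant '[[[0,0,0.003],[0,0,0],0.028],[[0,0,0.006],[0,0,0],0.028],[[0,0,0.009],[0,0,0],0.028],[[0,0,0.012],[0,0,0],0.028],[[0,0,0.0145],[0,0,0],0.028],[[0,0,0.016],[0,0,0],0.028],[[0,0,0.016],[0,0,0],0.028],[[0,0,0.016],[0,0,0],0.028],[[0,0,0.016],[0,0,0],0.028]]'
python3 - <<'E'
from h import *
s=env.read_state(); M=R.from_quat(s["orientation"]).as_matrix(); p=s["ee_pos"]; print(p,s["force"],s["moment"])
f,K0,T0=cam("wrist"); np.savez("w13.npz",f=f,K=K0,T=T0,p=p,q=s["orientation"])
fs,K,T=cam("scene"); np.savez("s13.npz",f=fs,K=K,T=T)
hs=cv2.cvtColor(fs,cv2.COLOR_RGB2HSV); r0,c0=192,350
for r in range(r0,r0+44): print(r,"".join(("k" if hs[r,i,2]<50 else "#" if hs[r,i,1]<70 and hs[r,i,2]<90 else "+" if hs[r,i,1]<70 and hs[r,i,2]<120 else "o" if hs[r,i,1]<70 else "c" if hs[r,i,0]<14 else "x" if hs[r,i,2]<110 else ".") for i in range(c0,c0+48)))
ax=np.array([.6221,.2411]); t=np.linspace(0,2*np.pi,9)[:-1]
for z,r in ((.067,.0235),(.061,.0235),(.064,.0175),(.095,.016)): print(z,proj(K,T,[[ax[0]+r*np.cos(a),ax[1]+r*np.sin(a),z] for a in t]).round(1).tolist())
E
```

```text
time: 15.45
ee_pos: [0.4976, 0.2175, 0.0573]
orientation: [0.995, 0.1, 0.0, -0.0]
force: [0.1, 0.1, -2.3]
opening: 0.384
gripper_force: 30.7
[0.4976189  0.21749622 0.05733044] [ 0.10512746  0.11804579 -2.33848456] [0.00299403 0.01499468 0.03123715]
192 .......................#xxxxxxxxxxxxxxxxxxxxxxxx
193 .......................+xxxxxxxxxxxxxxxxxxxxxxxx
194 .......................#xxxxxxxxxxxxxxxxxxxxxxxx
195 ........................##xxxxxxxxxxxxxxxxxxxxxx
196 ..........................x#xxxxxxxxxxxxxxxxxxxx
197 .............................+#xxxxxxxxxxxxxxxxx
198 ...............................x#xxxxxxxxxxxxxxx
199 ..................................+#xxxxxxxxxxxx
200 ....................................x#xxxxxxxxxx
201 x......................................##xxxxxxx
202 #.....................ooo................c#xxxxx
203 k+.................oooooooooo...............x#xx
204 k######oooooooooo..ooooooooooo................c#
205 ########++++++ooooooooooooooooo.................
206 #################++ooooooooooo++................
207 #####+x##########+++oooooooooo++................
208
[... 1320 characters left out ...]
o
233 ####ooooo+kkkkkkkkkkkkkkkkkkkkkkkkkkkk+ooooooooo
234 #####ooooo+kkkkkkkkkkkkkkkkkkkkkkkkkk#+ooooooo+#
235 +#####ooooo+kkkkkkkkkkkkkkkkkkkkkkkk+ooooooo####
0.067 [[381.4, 217.6], [382.8, 213.7], [379.1, 210.4], [372.4, 209.3], [366.6, 211.3], [365.0, 215.0], [368.6, 218.5], [375.4, 219.5]]
0.061 [[381.3, 219.5], [382.7, 215.6], [379.0, 212.2], [372.3, 211.2], [366.5, 213.1], [364.9, 216.9], [368.5, 220.4], [375.3, 221.5]]
0.064 [[379.4, 217.7], [380.5, 214.9], [377.7, 212.3], [372.7, 211.6], [368.4, 213.0], [367.2, 215.8], [369.9, 218.4], [375.0, 219.2]]
0.095 [[379.5, 207.5], [380.5, 205.0], [377.9, 202.7], [373.3, 202.0], [369.3, 203.3], [368.2, 205.8], [370.7, 208.1], [375.4, 208.9]]
```

No contact force at the target height. I'll check the ring's height against the groove by projecting the ring's outer edge for two heights.

```bash
python3 - <<'E'
from h import *
from nose import nose
nose("w13.npz")
d=np.load("w13.npz"); p=d["p"]; M=R.from_quat(d["q"]).as_matrix()
S=np.load("s13.npz"); K,T,fs=S["K"],S["T"],S["f"]
def ring(r,z):   # tool frame; right arm turned .25 about hinge at the back
    out=[]
    for a in np.radians([0,-30,-60,-75,-90,-105]):
        x,y=r*np.cos(a),r*np.sin(a); th=-.25*-1 if 0 else .25
        dx,dy=x-.020,y; c,s=np.cos(-.25),np.sin(-.25)
        # right arm (y<0 in ring frame) opens outwards: clockwise seen from... choose sign increasing |y|
        c1=np.array([[c,-s],[s,c]])@[dx,dy]; c2=np.array([[c,s],[-s,c]])@[dx,dy]
        q=c1 if c1[1]<c2[1] else c2
        if a==0: q=np.array([dx,dy])
        X=.1293+.020+q[0]; Y=.0016-q[1]; out.append(p+M@np.array([X,Y,0])); out[-1][2]=z
    return np.array(out)
for zm in (.064,.061,.058):
    print(zm,"top",proj(K,T,ring(.023,zm+.002)).round(1).tolist()); print("   bot",proj(K,T,ring(.023,zm-.002)).round(1).tolist())
np.set_printoptions(linewidth=200)
print(fs[210:226,364:388].max(2))
print("s11"); print(np.load("s11.npz")["f"][214:226,364:388].max(2))
E
```

```text
nose world [0.6123 0.2393 0.0083] tool [116.8   1.5 -37.6] edge row mid (320, 19.5)
0.064 top [[383.0, 217.2], [381.2, 219.4], [377.4, 220.8], [375.2, 221.1], [372.8, 221.0], [370.6, 220.5]]
   bot [[382.9, 218.4], [381.1, 220.6], [377.4, 222.1], [375.1, 222.3], [372.7, 222.2], [370.5, 221.8]]
0.061 top [[383.0, 218.1], [381.2, 220.3], [377.4, 221.8], [375.1, 222.0], [372.8, 221.9], [370.5, 221.5]]
   bot [[382.9, 219.4], [381.1, 221.6], [377.3, 223.1], [375.0, 223.3], [372.7, 223.2], [370.5, 222.7]]
0.058 top [[382.9, 219.1], [381.1, 221.3], [377.3, 222.7], [375.1, 223.0], [372.7, 222.9], [370.5, 222.4]]
   bot [[382.8, 220.3], [381.0, 222.5], [377.3, 224.0], [375.0, 224.3], [372.7, 224.1], [370.4, 223.7]]
[[176 176 116  58  97 101 102 100 103 105 104 108 103  97  98  95  97  64 191 194 190 191 194 189]
 [171 177  95  57  56  77  99 103  98 103  99 100 101  99  96  73  58  73 183 193 192 194 190 182]
 [172 179  94  53  59  63  55  68  68  80  81  81  78  77  60  58  54  51 146 183 190 186 181 177]
 [153 178  95  60  62  63  61  61  62  64  64  63  65  61  59  57  56  44  61 112 184 
[... 1694 characters left out ...]
3 198]
 [205 209  82  71  71  69  76  76  75  76  75  73  74  75  76  73  56  74 194 124  34  23  49 177]
 [195 209  92  54  56  63  70  70  70  72  75  71  73  68  70  59  52  89 134 101  34  27  18  50]
 [167 204 154  75  58  59  61  67  59  65  68  69  64  59  59  54  59  92 206  99  16  24  24  24]
 [130 187 192 123  91  63  60  60  61  60  62  66  65  61  59  64  83 108 178  67  11  15  26  31]
 [ 82  82  99 190 183 119  68  68  59  63  65  70  63  69  69  88 115 108  92  45  14   9  35  24]
 [ 93  82  78  93 184 193 127 119 113 112  83  92  97 103 110 108 104  88  80  40  12  15  30  26]
 [ 49  80  90  88  88  86 172 177 194 193 119 125 141 118 101  91  88  83  59  33   9  19  22  28]]
```

```bash
python3 - <<'E'
from h import *
np.set_printoptions(linewidth=220)
def edges(row,lo,hi,th):  # subpixel crossings
    v=row.astype(float); out=[]
    for c in range(lo,hi):
        if (v[c]-th)*(v[c+1]-th)<0: out.append(round(c+(th-v[c])/(v[c+1]-v[c]),1))
    return out
for w in ("w6","w7","w8","w10","w12","w13"):
    f=np.load(w+".npz")["f"]; m=cv2.GaussianBlur(f,(1,5),0).max(2)
    print(w,"L",m[8,226:254:1].tolist()); print("    R",m[8,386:412].tolist())
for n,tz in (("s11",.0881),("s12",.0732),("s13",.0573)):
    f=np.load(n+".npz")["f"].max(2); r=int(round(221.5-(tz-.0573)*320)); print(n,"rows from",r-5); print(f[r-5:r+6,366:384])
E
```

```text
w6 L [236, 236, 237, 238, 241, 217, 136, 113, 114, 115, 115, 114, 114, 115, 115, 115, 116, 112, 81, 43, 92, 150, 175, 171, 153, 110, 79, 67]
    R [95, 96, 133, 207, 238, 247, 205, 79, 50, 97, 118, 119, 117, 116, 117, 118, 117, 115, 118, 116, 115, 176, 234, 240, 238, 237]
w7 L [230, 230, 231, 230, 232, 234, 205, 123, 100, 103, 102, 105, 104, 103, 103, 103, 103, 105, 95, 65, 43, 122, 218, 237, 233, 232, 232, 231]
    R [232, 231, 231, 235, 239, 186, 61, 45, 87, 107, 108, 105, 106, 106, 105, 104, 108, 104, 105, 106, 182, 231, 234, 231, 231, 230]
w8 L [212, 213, 214, 212, 215, 215, 190, 131, 95, 99, 98, 98, 99, 100, 98, 98, 100, 98, 94, 68, 41, 73, 176, 217, 213, 213, 210, 212]
    R [221, 221, 222, 227, 198, 118, 41, 56, 85, 100, 99, 98, 100, 99, 100, 98, 98, 99, 97, 101, 196, 231, 226, 226, 225, 226]
w10 L [226, 227, 226, 227, 229, 232, 219, 151, 99, 100, 98, 100, 101, 100, 100, 100, 98, 103, 97, 74, 42, 44, 43, 45, 47, 42, 45, 48]
    R [46, 41, 45, 48, 45, 43, 42, 59, 88, 102, 101, 99, 101, 100, 102, 99, 100, 100, 95, 110, 204, 238, 233, 180, 80, 80]
w12 L [39, 43, 46, 48, 47, 47, 5
[... 2309 characters left out ...]
 68  71  72  84  72  51]
 [ 53  75  71  74  75  79  76  77  74  75  79  76  72  77  50  44  60  35]
 [ 55  57  68  70  74  71  67  76  74  76  72  73  71  62  38  64  65  69]
 [114  52  32  36  51  62  64  71  66  75  65  65  66  70  52  41  99  62]
 [199 124  90  49  39  47  40  51  58  64  58  52  48  46  61  95 110  48]
 [ 97 188 182 122  67  61  45  43  39  40  42  47  61  75 112 110  91  36]
 [ 79  95 183 197 114 116 112 114  86  99  99 103 117 108 105  82  80  37]
 [ 91  86  87  93 104 168 192 195 118 128 134 113 105  87  90  81  61  23]
 [ 86  88  94  90  90  90  85  88  91  90  93  89  90  92  84  66  20  32]
 [ 23  57  88  89  92  93  96  97  95  97  91  92  86  88  51  27  18  30]]
```

Wrist and scene both hint that the ring slid down on the pins by about 2 mm at lift. I'll calibrate this estimate against the moment when the spread ring still lay on the stand (height known).

```bash
python3 - <<'E'
from h import *
q6=R.from_matrix(np.eye(3))
d9=np.load("s9.npz"); q=d9["q"]; M=R.from_quat(q).as_matrix()
def ring(p,side,z,r=.021):
    out=[]
    for a in np.radians([15,30,45,60,75,90,105]):
        dx,dy=r*np.cos(a)-.020,r*np.sin(a); c,s=np.cos(.25),np.sin(.25)
        X=.1493+c*dx+s*dy; Y=(-s*dx+c*dy)       # arm opened outwards
        if a==0: X,Y=.1493+dx,0
        w=p+M@np.array([X,.0016+side*Y,0]); w[2]=z; out.append(w)
    return np.array(out)
cases={"s6":np.array([.4922,-.0063,.0352]),"s7":np.array([.4918,-.0062,.1246]),"s9":d9["p"],"s10":np.array([.4985,.218,.1107])}
for n,p in cases.items():
    d=np.load(n+".npz"); K,T=d["K"],d["T"]; hs=cv2.cvtColor(cv2.resize(d["f"],None,fx=4,fy=4,interpolation=cv2.INTER_CUBIC),cv2.COLOR_RGB2HSV)
    m=((hs[...,1]<75)&(hs[...,2]<125))
    for side in (1,-1):
        P=proj(K,T,ring(p,side,p[2]+.0068)); P2=proj(K,T,ring(p,side,p[2]+.0068-.01)); o=[]
        for k,(u,v) in enumerate(P):
            col=int(round((u+.5)*4-.5)); rows=np.arange(int((v-5)*4),int((v+6)*4)); g=rows[m[rows,col]]
            if len(g): 
                # contiguous run nearest the prediction
                runs=np.split(g,np.where(np.diff(g)>1)[0]+1); runs=[x for x in runs if len(x)>=4]
                if not runs: o.append(None); continue
                b=min(runs,key=lambda x:abs(x.mean()-v*4)); y=(b.mean()+.5)/4-.5; o.append((round(float((v-y)/(P2[k,1]-v)*-10),1) if 0 else round(float((y-v)/(P2[k,1]-v)*10),1),len(b)/4))
            else: o.append(None)
        print(n,"R" if side>0 else "L","mm low, run px:",o)
E
```

```text
s6 R mm low, run px: [(-2.8, 3.0), (-2.4, 2.25), (-1.5, 1.75), (-1.2, 1.25), (-0.8, 1.5), (-0.4, 1.5), (0.4, 1.5)]
s6 L mm low, run px: [(-8.7, 5.75), (-5.1, 4.75), (1.8, 1.75), (4.4, 5.5), (2.9, 1.5), None, None]
s7 R mm low, run px: [(-2.2, 1.5), (1.5, 2.0), (0.6, 1.25), (1.3, 1.0), (1.6, 1.75), (1.6, 2.0), (1.2, 1.75)]
s7 L mm low, run px: [(-4.5, 3.0), (-0.6, 5.0), (2.8, 3.5), (6.8, 6.0), (0.7, 1.25), (0.5, 1.0), None]
s9 R mm low, run px: [(1.8, 2.75), (2.3, 2.75), (3.4, 1.75), (1.9, 1.25), (2.6, 1.25), (-9.2, 4.25), (2.0, 1.75)]
s9 L mm low, run px: [(-1.4, 4.5), (1.2, 2.5), (4.6, 2.5), (8.6, 4.5), (4.1, 2.5), (3.2, 2.0), (2.0, 1.75)]
s10 R mm low, run px: [(0.5, 3.0), (2.0, 2.5), (7.9, 5.5), (3.3, 3.0), (3.8, 3.25), (3.3, 3.25), (2.3, 3.25)]
s10 L mm low, run px: [(-1.7, 4.5), (1.7, 3.0), (5.2, 3.0), (8.7, 4.5), (8.4, 5.25), (3.5, 1.75), (2.7, 1.5)]
```

```bash
python3 - <<'E'
from h import *
def cross(v,c,s,th):   # from inside the arm outward, subpixel
    while (v[c+s]-v[c]) is not None and abs(v[c+s]-th[0])<th[1]: c+=s
    return c
for w in ("w6","w7","w8","w9","w10"):
    try: f=np.load(w+".npz")["f"]
    except Exception: continue
    m=cv2.GaussianBlur(f,(1,5),0).max(2).astype(float); o=[]
    for r in (1,4,7,10,13,16,19,22):
        base=np.median(m[r,236:242]); L=None;Q=None
        for c in range(238,222,-1):
            if m[r,c-1]>160: L=c-(160-m[r,c])/(m[r,c-1]-m[r,c]); break
        for c in range(400,418):
            if m[r,c+1]>160: Q=c+(160-m[r,c])/(m[r,c+1]-m[r,c]); break
        o.append(round(Q-L,1) if L and Q else None)
    # jaw inner-edge and knob
    b=m; g=((f.max(2)<85)&(f.max(2).astype(int)-f.min(2)<18)).astype(np.uint8); g[:150]=0;g[330:]=0;g[:,:270]=0;g[:,370:]=0
    g=cv2.morphologyEx(g,cv2.MORPH_OPEN,np.ones((9,9))); n,l,st,c=cv2.connectedComponentsWithStats(g); i=1+st[1:,4].argmax()
    bb=f.min(2)>150
    print(w,"arm width",o,"knob",st[i],c[i].round(1),"jaw cols r46",[int(x) for x in np.where(bb[46,225:275])[0][[0,-1]]+225],[int(x) for x in np.where(bb[46,370:415])[0][[0,-1]]+370])
E
```

```text
w6 arm width [np.float64(173.9), np.float64(174.3), np.float64(174.8), np.float64(175.4), np.float64(175.8), np.float64(176.3), np.float64(176.8), np.float64(177.2)] knob [ 291  195   54   60 2533] [317.3 226. ] jaw cols r46 [226, 260] [371, 414]
w7 arm width [np.float64(171.8), np.float64(172.3), np.float64(172.9), np.float64(173.7), np.float64(174.3), np.float64(175.0), np.float64(175.5), np.float64(176.3)] knob [ 291  195   54   60 2547] [317.2 225.9] jaw cols r46 [237, 271] [371, 402]
w8 arm width [np.float64(171.5), np.float64(172.2), np.float64(172.9), np.float64(173.5), np.float64(174.2), np.float64(174.9), np.float64(175.5), np.float64(176.2)] knob [ 291  194   54   61 2568] [317.3 225.7] jaw cols r46 [225, 259] [371, 402]
w10 arm width [np.float64(171.2), np.float64(171.9), np.float64(172.5), np.float64(173.1), np.float64(173.8), np.float64(174.7), np.float64(175.2), np.float64(175.8)] knob [ 291  194   54   61 2561] [317.2 225.8] jaw cols r46 [225, 260] [371, 412]
```

The wrist data settle it: arm width shrank by 1.2% at row 1 but only 0.5% at row 22, so the ring droops by about 6° about the pins (the scene residuals give 5–6.5°). I'll pitch the pliers nose-up by 6° about the ring middle and raise it 2.1 mm.

```bash
python3 -m pendant '[[[0.0001,0,-0.0021],[0,0,0],0.028],[[0.0002,0,0.0001],[0,1,0],0.028],[[0.0004,0,0.0023],[0,2,0],0.028],[[0.0006,0,0.0045],[0,3,0],0.028],[[0.0008,0,0.0067],[0,4,0],0.028],[[0.001,0,0.0089],[0,5,0],0.028],[[0.0012,0,0.0111],[0,6,0],0.028],[[0.0012,0,0.0111],[0,6,0],0.028],[[0.0012,0,0.0111],[0,6,0],0.028],[[0.0012,0,0.0111],[0,6,0],0.028]]'
python3 - <<'E'
from h import *
np.set_printoptions(linewidth=220)
s=env.read_state(); M=R.from_quat(s["orientation"]).as_matrix(); p=s["ee_pos"]; print(p,M[2].round(3),s["force"],s["moment"])
print("ring mid",(p+M@[.1263,.0016,-.0046]).round(4),"pin ring z",(p+M@[.1086,.0016,-.0068]).round(4))
f,K0,T0=cam("wrist"); np.savez("w14.npz",f=f,K=K0,T=T0,p=p,q=s["orientation"])
fs,K,T=cam("scene"); np.savez("s14.npz",f=fs,K=K,T=T,p=p,q=s["orientation"])
m=cv2.GaussianBlur(f,(1,5),0).max(2)
for r in (1,7,13,19): print(r,m[r,226:256].tolist(),m[r,384:414].tolist())
print(fs[212:228,364:388].max(2))
# predicted level ring at .064, right arm, outer radius
M0=R.from_quat(np.load("w13.npz")["q"]).as_matrix(); c,sn=np.cos(.25),np.sin(.25); ax=np.array([.6221,.2411,0])
for dz in (.002,-.002):
    o=[]
    for a in np.radians([15,45,75,90,105]):
        dx,dy=.023*np.cos(a)-.02,.023*np.sin(a); w=ax+M0@np.array([.023+c*dx+sn*dy,-sn*dx+c*dy,0]); w[2]=.064+dz; o.append(proj(K,T,w)[0].round(1).tolist())
    print(dz,o)
E
```

```text
time: 16.55
ee_pos: [0.4991, 0.2178, 0.0464]
orientation: [0.994, 0.1, 0.052, -0.005]
force: [-0.6, -0.4, -1.8]
opening: 0.385
gripper_force: 30.7
[0.49913265 0.21779566 0.0463796 ] [ 0.105 -0.    -0.994] [-0.64461344 -0.36593521 -1.76498186] [-0.01060819  0.19481096 -0.01517091]
ring mid [0.622  0.2412 0.0642] pin ring z [0.6046 0.2377 0.0646]
1 [46, 47, 45, 46, 45, 42, 42, 64, 92, 102, 101, 102, 102, 99, 101, 100, 99, 99, 101, 98, 70, 41, 42, 38, 63, 122, 152, 149, 149, 148] [206, 148, 150, 152, 132, 83, 38, 38, 47, 82, 102, 103, 101, 103, 105, 101, 101, 101, 102, 104, 104, 86, 53, 42, 43, 43, 46, 47, 44, 47]
7 [47, 46, 43, 45, 46, 45, 55, 85, 102, 101, 101, 101, 103, 102, 102, 103, 101, 99, 104, 78, 45, 43, 39, 47, 97, 138, 150, 149, 149, 148] [179, 180, 183, 167, 105, 36, 29, 37, 41, 59, 89, 103, 102, 103, 100, 102, 102, 103, 101, 100, 104, 100, 71, 44, 40, 45, 44, 44, 44, 48]
13 [43, 46, 46, 46, 42, 43, 83, 104, 100, 103, 101, 101, 101, 104, 101, 100, 103, 104, 84, 51, 43, 46, 42, 44, 48, 97, 136, 151, 149, 149] [232, 237, 229, 160, 53, 20, 28, 37, 41, 42, 78, 100, 106, 102, 103
[... 1400 characters left out ...]
 111 110  55   0  29  28  16]
 [ 85  89 100 192 184 120  74  67  64  64  68  72  69  72  71  86 111 112  92  41  20  20  34  29]
 [ 96  84  84  95 183 197 113 118 113 110  83  97  99 105 108 109 103  87  83  37   7  28  21  22]
 [ 45  78  89  88  86  93 104 167 193 197 115 127 139 120 104  86  88  84  63  21  21  27  26  31]
 [ 19  26  89  88  92  93  95  89  89  92  91  89  89  91  90  90  88  62  23  21  32  29  26  25]
 [  8  12  27  63  87  89  92  93  95  97  93  95  94  88  85  92  52  22  18  27  30  29  27  21]]
0.002 [[382.5, 218.3], [379.6, 220.3], [375.3, 221.1], [372.9, 221.0], [370.7, 220.6]]
-0.002 [[382.5, 219.6], [379.6, 221.6], [375.2, 222.4], [372.9, 222.3], [370.6, 221.9]]
```

Now the ring's side face lies at rows 221–222.4 (predicted 221.1–222.4 for a level ring at 64 mm). There's a visible gap to the stub at the back, no contact force, and the handles are still at their stop. Handing in.

```bash
python3 -c "
from plant import env
print(env.close_job())"
```

```text
the job is handed in; nothing more can be done
None
```

The job is handed in at about 17 s of the 51 s allowed. By my camera measurements the spread ring hangs from the squeezed pliers alone, level with the copper groove and centred on the stub to within about a millimetre. There was no contact force, and nothing else on the bench was touched.

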